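Isolate and earth the test busbar

TASK

Make the test rig safe: with the hooked rod (never with your fingers) reach under the isolator's guard and draw its bolt fully out towards the open front, then lay the rod flat on the bench. Only after the bolt is drawn, take the wide earthing yoke by its handle and lower it, still held, over a free stretch of the busbar, square to it and fully down without touching the clamps, and let go. Leave everything else on the bench where it is.

Things in the scene. Friction and masses are not known exactly. Their poses are not given: they have to be found in the camera images.
- rod: Hooked rod lying flat. Origin under the handle's middle, x towards the hook, z up. Grey handle x -40 to 40, 24 wide, 24 high; collar 30 wide at x 40-44. Steel shaft 8 thick, axis 12 above the underside, to x 155; there its arm turns to +y (to y 32), then a lip runs back to x 145, y 35 (axis points, 8 thick): a level hook with its mouth facing the handle. 150 g, balances about 13 ahead of origin.
- hook (a point): point in the hook's mouth, 145 along the rod's x, 16 along its y, at the shaft's height: where a 12 mm pin's centre lies, about, when hooked
- isolator: fixed grey base 170 x 160 x 20 high under a guard of steel bars. Origin on the bench under the middle of its open front edge, +x goes in (away from the robot), z up. The front opening is free from height 20 to the roof grille (bars along x, height 102 to 108), 145 wide; side walls at y +-77, white switch body 60 high from x 125 on.
- bolt (a joint): how far the bolt is drawn towards the open front (isolator -x), m: 0 fully in, 0.050 fully out (stop). About 2.5 N of friction; stays where left. Starts at 0 to 0.008. Drawn means above 0.045.
- bolt_pin (a point): the bolt's upright pin, 12 thick, free from height 37 to 93 above the bench; this point is on its axis at height 70. It lies at isolator y = 0, x = 75 minus the bolt's travel, moves with the bolt, and is seen between the bars.
- rig: fixed busbar stand. Origin on the bench under the bar's middle, y along the bar, x across, z up. Base 90 x 240 x 20 high; copper bar 20 wide (x), 24 high, 250 long, top at height 150, on white insulators at y +-105 (38 across, below the bar; bolt heads there, 16 across, stand 12 above the bar).
- bar_top (a point): middle of the bar's top face (height 150); axes as the rig
- clamp_a: brass clamp fixed round the bar; origin at the bar's centre line. 34 across the bar, 22 along the bar, top 21 above origin, with a stud 12 mm higher and a 20 mm screw on the far side. It lies on the rig's -y half.
- clamp_b: the same clamp, on the rig's +y half. The stretches of the bar between the clamps and between each clamp and the insulator's bolt head are free; the widest of them is 50 or more.
- yoke: wide copper earthing yoke (46 over its legs) standing on its legs on the bench, left or right. Origin under its middle between the feet, x across the gap, y along the bar when hung, z up. Legs 6 thick, 34 wide (y), 62 tall, gap 34; crown to height 70; on it a grey upright handle 24 x 24, height 70 to 112. 250 g. Half a turn makes no difference.
- yoke_seat (a point): middle of the underside of the yoke's crown, 62 above its feet: lies on the bar's top face when hung
- small_yoke: bystander: a like yoke, too narrow (28 over its legs, gap 10, also 112 tall), standing on the other side of the bench. Origin under its middle.
- probe: bystander: straight probe without hook, lying beside the rod on its hook side, about 180 long, handle 90 x 18 x 18; origin on its underside
- meter: bystander: grey hand meter 140 x 70 x 32 between isolator and rig, origin under its middle
- cup: bystander: white cup, 76 across, 85 tall; origin under its middle
- tape: bystander: white ring of tape, 90 across, 24 high; origin under its middle
- fusebox: bystander: open cardboard box 90 x 70 x 40; origin under its middle
Mind the look-alikes: they are no part of the job. Leave any blue or purple look-alike of the yoke alone.

How it is judged:
On the way, in this order (a step that is already met when the one before it is completed fails the run):
1. the bolt is drawn fully out (value of joint bolt above 0.045 m), for 0.2 s.
2. the wide yoke is lowered over the bar, still held: its seat within 15 mm of the bar's top (z of yoke_seat in the frame of bar_top between -0.005 and 0.015 m and x of yoke_seat in the frame of bar_top between -0.012 and 0.012 m and y of yoke_seat in the frame of bar_top between -0.1 and 0.1 m and contact force between the fingers and yoke above 0.5 N), for 0.05 s.
At the end, for the whole second after the job is handed in: Bolt drawn over 45 mm. Rod flat on the bench (underside within 6 mm, tilt under 0.1 rad). Wide yoke hangs on the bar between the insulators, crown within 4 mm of its top and 12 mm of its middle line, square to 0.2 rad, upright to 0.1 rad, touching no clamp. Both at rest (value of joint bolt above 0.045 m and height (world z) of rod below 0.006 m and angle between each of rod, yoke's own z axis and vertical below 0.1 rad and linear speed of each of rod, yoke below 0.02 m/s and z of yoke_seat in the frame of bar_top between -0.004 and 0.004 m and x of yoke_seat in the frame of bar_top between -0.012 and 0.012 m and y of yoke_seat in the frame of bar_top between -0.1 and 0.1 m and angle between the y axis of yoke and the y axis of rig, either way round below 0.2 rad and contact force between yoke and clamp_a below 0.1 N and contact force between yoke and clamp_b below 0.1 N).
It fails at once if the gripper touches the bolt (contact force between any of the fingers, the arm and bolt above 0.5 N).
It fails at once if the yoke touches the busbar stand before the bolt is drawn (contact force between yoke and rig above 0.3 N and value of joint bolt below 0.045 m).
It fails at once if a bystander is moved by more than 30 mm (distance of any of small_yoke, probe, meter, cup, tape, fusebox from where it was at the start of the episode above 0.03 m).
It also fails if it takes over 72 s, if anything falls off the work surface, if the arm or the gripper's body presses on something with over 40 N, if the wrist force passes 120 N, or if a joint passes its speed limit or range.

ROBOT

A 6-joint arm with a two-finger parallel gripper is mounted at the origin on the work surface. World frame = base frame: x ahead of the robot, y to its left, z up, the work surface at z = 0. Lengths are in m, angles in rad, forces in N, time in s.
With the tool pointing down it reaches from about 0.375 to 0.9 m from the base axis. Payload 3.1 kg.
Tool frame: the origin (TCP) lies midway between the tips of the shut fingers; the grasp point (between the pads) lies grip_point_offset behind it (grip_point_offset is the distance from the TCP to the grasp point, in m); y points along the fingers, z is the direction in which the jaws open and shut, and the axes are right-handed (so a half turn about y gives the same grasp; the last joint's range is limited). The gripper opens to 87 mm and grips with 3 to 60 N. Pads are 19 mm wide; open, the fingers measure 117 mm over their backs; the gripper's body (75 mm by 190 mm) begins 51 mm behind the grasp point.
Start: joints at [-1.45, 0.527, 1.433, -0, 1.181, -0.178], TCP at [0.185, -0.597, 0.223] pointing down, gripper open.
Joint ranges: [-3.08, 3.08], [-0.75, 2.2], [0.22, 2.44], [-1.43, 4.57], [0, 2.65], [-2.85, 2.85]. Speed limits (rad/s): [2.79, 2.79, 3.14, 3.14, 3.14, 3.14].

INTERFACE

Orientations are given as a unit quaternion [x, y, z, w].
In Python, from rig import * gives the robot as it stands.
- The arm moves only by the tool jog_arm, never from a script. Its argument "increments" is a list that holds one entry, the list of rows, each a list of 7 numbers: the turn, a rotation vector about the world's x, y, z in degrees, then the shift along the world's x, y, z in m, then the closure, from -1 (fully open) to 1 (shut), so that 0 is half open. In form: [[[rx, ry, rz, x, y, z, jaw], ...]]. A call has 1 to 8 rows; each row is the pose to reach, as a shift and turn from the pose measured when the call began; what a row does not reach only later rows make up. A row lasts 1/10 s, in which the tool goes at most 50 mm and 8.59 degrees, less where a joint would pass 70% of its speed; a pose out of reach is approached as far as the arm can. A call with a gripper value outside its range is refused whole. The fingers move at their own pace and stop on an object; "squeeze" is the grip in N (left out, the last holds). Time passes only in rows, so rows that repeat a pose let the fingers close. It gives the time, the measured TCP pose, the force and the opening at its end, in the units of the state.
- get_obs(): the state, without advancing time (a new reading comes with each control period).
- camera(name): name is "scene" or "side" or "wrist"; returns the picture (400x640x3 uint8, red, green, blue); there is no depth.
- camera_info(name): a dict with "K" (3x3 intrinsics, pixels), "R" (3x3) and "t" (3): a world point X has camera coordinates R X + t. Camera axes: x right, y down, z forward; pixel columns grow to the right and rows downward; lengths in m; the calibration is good to about 2 mm. A picture is of the moment at which its call begins: read the wrist's pose just before it. camera_info takes no time and is no camera call; for the wrist camera it gives the pose at the moment of the call.
- hand_in(): hands the job in, once; it reports no verdict.
The state is a dict: "time": time; "q": joint angles; "joint_velocities": joint speeds; "joint_torque": joint torques, N m; "position": TCP position; "tool_rot": TCP orientation; "ft_force": force on the tool from outside, world axes, zero at the start; "moment": the same for the moment, N m; "grip_width": finger opening in m.
Only numpy, scipy, OpenCV 4.12 (cv2) and the standard library are available. Lean on these libraries where they do the work, as an engineer would, in place of code of your own. Each camera call takes 0.05 s, during which the arm holds its last target.

## Working session

There is one attempt and no reset: what is moved stays moved. The work goes in short steps, Python scripts to look and compute and a tool call to move; the robot and the scene stay as the last step left them, time stands still between calls to the robot, and variables do not carry over. Pictures are saved under pics/ and viewed, and the job is handed in when it is done.

Besides the shell and the picture viewer there is one more tool, called after "Emit:" as name(argument=value, ...), one argument or row to a line, values as JSON. jog_arm: Moves the arm, as the interface text tells. Its arguments: {"type":"object","properties":{"increments":{"type":"array","items":{"type":"array","items":{"type":"array","items":{"type":"number"}}}},"squeeze":{"type":"number"}},"required":["increments"]}

```bash
mkdir -p pics; ls
python3 - <<'E'
from rig import *
import cv2
o=get_obs(); print(o)
for n in ["scene","side","wrist"]:
    im=camera(n); cv2.imwrite(f"pics/{n}0.png",im[:,:,::-1]); i=camera_info(n); print(n,i)
E
```

```text
pics
{'time': 0.0, 'q': array([-1.44950976e+00,  5.28471799e-01,  1.43392149e+00,  7.06959366e-06,
        1.18138246e+00, -1.78495005e-01]), 'joint_velocities': array([-3.42159777e-06, -2.67089701e-06,  2.13547609e-03, -1.44353137e-05,
        2.05058749e-04, -1.16583758e-03]), 'joint_torque': array([ 7.81292965e-04, -4.40045750e+01, -1.76590151e+01,  6.34129252e-02,
        5.81479096e-02, -1.65465699e-04]), 'position': array([ 0.18451177, -0.5963688 ,  0.22156207]), 'tool_rot': array([-0.10556697,  0.69994946, -0.69840654,  0.10561574]), 'ft_force': array([0.45902458, 0.5001918 , 0.06020235]), 'moment': array([ 0.00247219, -0.04282998,  0.02448697]), 'grip_width': 0.08699229314742321}
scene {'K': array([[408.898611  ,   0.        , 319.74963066],
       [  0.        , 408.898611  , 198.72241951],
       [  0.        ,   0.        ,   1.        ]]), 'R': array([[-0.07893795,  0.99668925, -0.01947665],
       [ 0.52433873,  0.02489518, -0.85114577],
       [-0.84784297, -0.07740007, -0.52456795]]), 't': array([ 0.04714823, -0.15386607,  1.57143826])}
side {'K': array([[416.21272023,   0.        , 321.53871939],
       [  0.        , 416.21272023, 197.28826202],
       [  0.        ,   0.        ,   1.        ]]), 'R': array([[ 0.95312959,  0.30224547,  0.01384425],
       [ 0.19169386, -0.56783864, -0.80050781],
       [-0.23408856,  0.76564153, -0.59916241]]), 't': array([-0.47131856, -0.01912661,  1.58378019])}
wrist {'K': array([[276.07360866,   0.        , 318.10374344],
       [  0.        , 276.07360866, 199.15882142],
       [  0.        ,   0.        ,   1.        ]]), 'R': array([[ 2.95609122e-01, -9.55308511e-01, -9.47066008e-04],
       [-9.19567821e-01, -2.84817936e-01,  2.70691273e-01],
       [-2.58863419e-01, -7.91479181e-02, -9.62665745e-01]]), 't': array([-0.62428551, -0.03193916,  0.39105688])}
```

View pics/scene0.png

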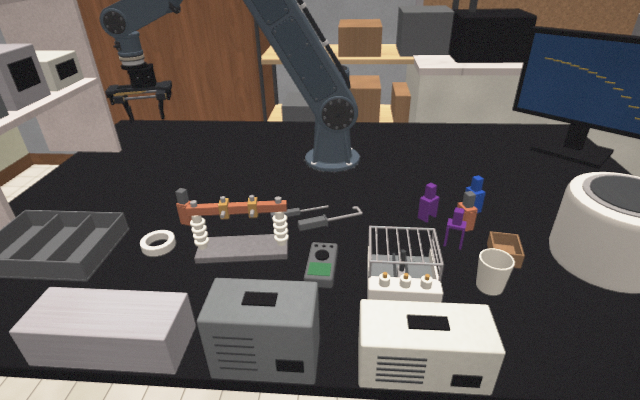

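View pics/side0.png

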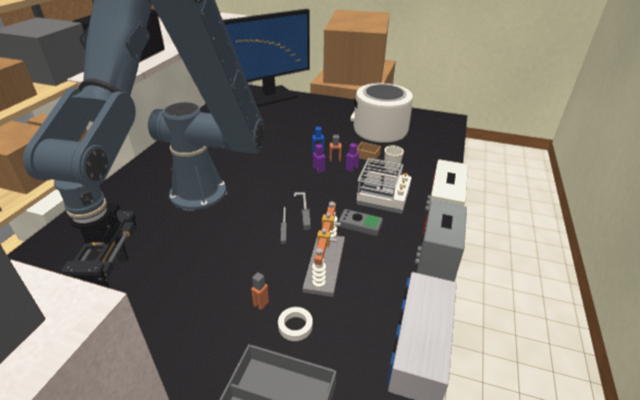

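View pics/wrist0.png

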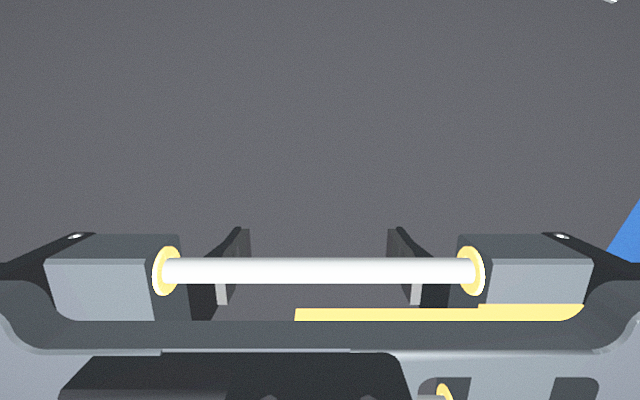

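```bash
cat > h.py <<'E'
import numpy as np, cv2
def ray(info,uv):
    K,R,t=info["K"],info["R"],info["t"]
    d=R.T@np.linalg.solve(K,[uv[0],uv[1],1.]); return -R.T@t, d/np.linalg.norm(d)
def plane(info,uv,z):
    c,d=ray(info,uv); return c+d*(z-c[2])/d[2]
def proj(info,X):
    p=info["K"]@(info["R"]@np.asarray(X,float)+info["t"]); return p[:2]/p[2]
def tri(l):
    A=np.zeros((3,3));b=np.zeros(3)
    for i,uv in l:
        c,d=ray(i,uv);P=np.eye(3)-np.outer(d,d);A+=P;b+=P@c
    X=np.linalg.solve(A,b); return X,[np.linalg.norm(np.cross(X-ray(i,u)[0],ray(i,u)[1])) for i,u in l]
def crop(im,x0,y0,x1,y1,f,name):
    cv2.imwrite("pics/"+name,cv2.resize(im[y0:y1,x0:x1],None,fx=f,fy=f,interpolation=cv2.INTER_CUBIC))
E
python3 - <<'E'
from h import *
s=cv2.imread("pics/scene0.png"); d=cv2.imread("pics/side0.png")
crop(s,120,170,380,290,3,"c1.png"); crop(s,350,160,550,310,4,"c2.png")
crop(d,230,180,400,330,4,"c3.png"); crop(d,290,110,430,220,5,"c4.png")
E
```

```text
(no output)
```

View pics/c1.png

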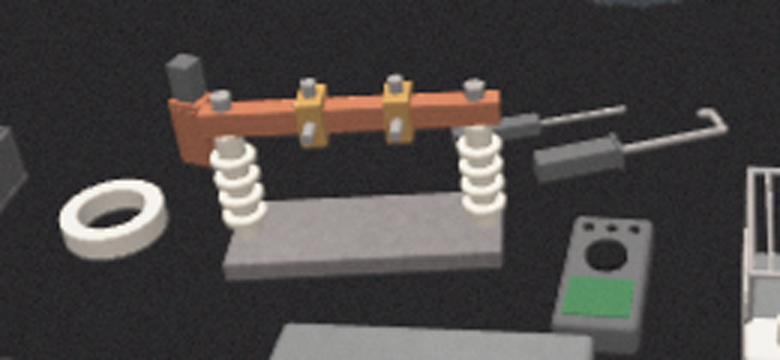

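View pics/c2.png

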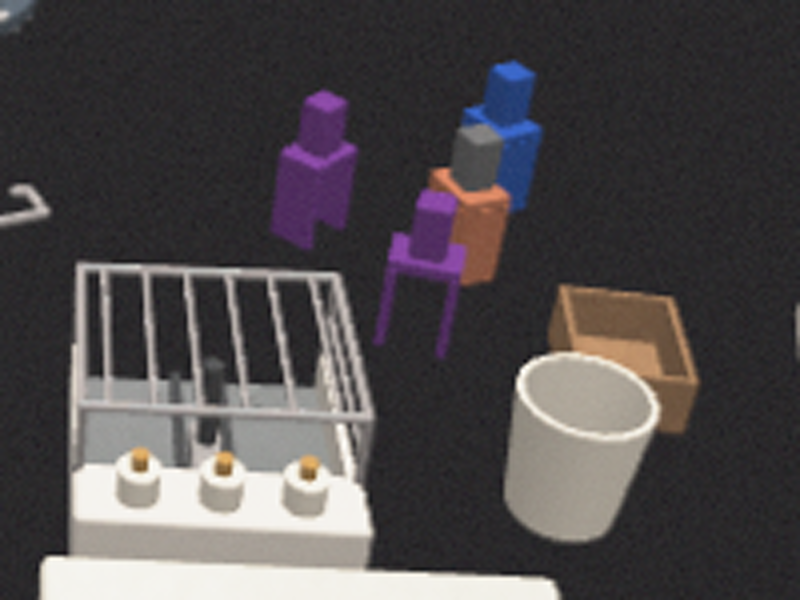

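View pics/c3.png

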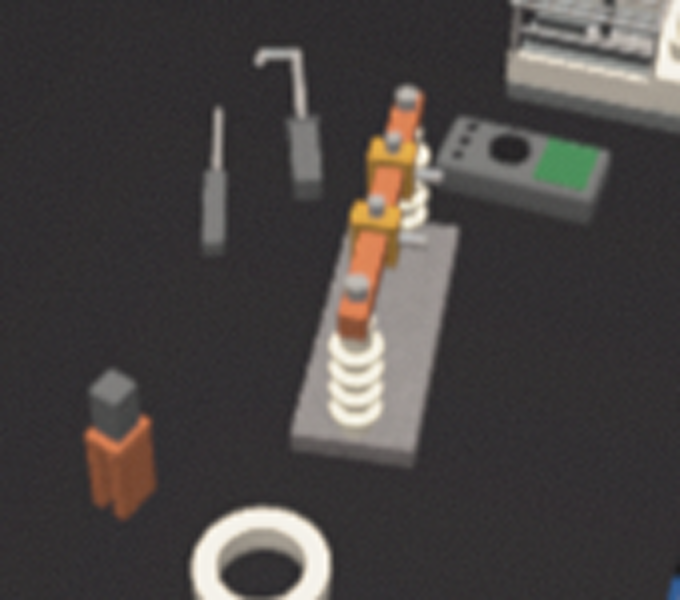

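View pics/c4.png

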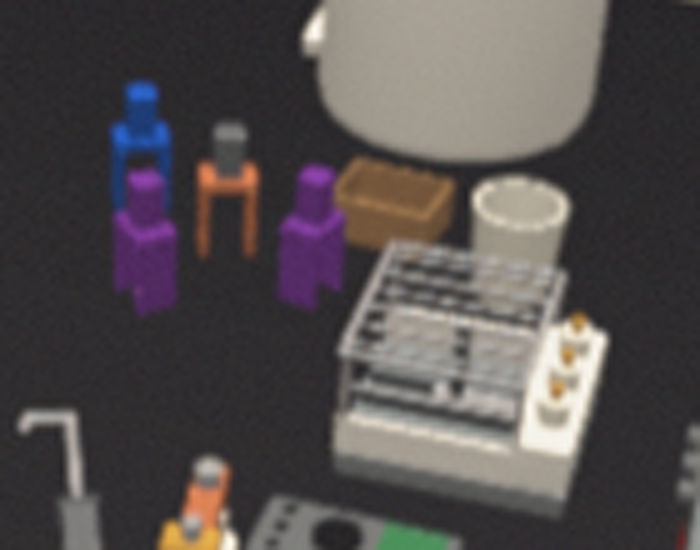

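```bash
cat > info.py <<'E'
from rig import camera_info
S=camera_info("scene");D=camera_info("side")
E
python3 - <<'E'
from h import *; from info import *
np.set_printoptions(precision=4,suppress=True)
c1=lambda u,v:(120+(u+.5)/3-.5,170+(v+.5)/3-.5); c2=lambda u,v:(350+u/4,160+v/4); c3=lambda u,v:(230+u/4,180+v/4); c4=lambda u,v:(290+u/5,110+v/5)
def T(n,a,b): print(n,*tri([(S,a),(D,b)]))
T("hook corner",c1(724,129),c3(299,54))
T("hook tip",c1(702,116),c3(260,60))
T("shaft at collar",c1(622,148),c3(303,120))
T("wide yoke handle top",c2(478,130),c4(230,128))
T("wide yoke crown mid",c2(470,185),c4(228,172))
T("bolt A head",c1(221,97),c3(357,284)); T("bolt B head",c1(475,86),c3(407,94))
T("clampA stud",c1(308,82),c3(376,202)); T("clampB stud",c1(396,78),c3(393,137))
T("iso roof front left",c2(80,266),c4(343,350)); T("iso roof front right",c2(338,272),c4(395,247))
T("iso roof back left",c2(80,405),c4(520,375)); T("iso roof back right",c2(370,412),c4(563,272))
T("pin top",c2(214,362),c4(462,333))
T("left yoke handle",c1(185,62),c3(113,376))
T("probe tip",c1(625,108),c3(218,110))
print(plane(S,c1(578,158),.012),plane(D,c3(305,155),.012))
for p in [(275,245),(312,245)]: print("purple",plane(S,c2(*p),0))
print(camera_info("wrist"))
E
```

```text
hook corner [0.3935 0.1071 0.0141] [np.float64(0.001636610961399791), np.float64(0.0016366109613997618)]
hook tip [0.3631 0.0861 0.0117] [np.float64(0.0007968858115287846), np.float64(0.0007968858115287313)]
shaft at collar [0.4327 0.0087 0.0168] [np.float64(0.00031361933070536284), np.float64(0.0003136193307054308)]
wide yoke handle top [0.4289 0.3991 0.1147] [np.float64(0.0003739236147617524), np.float64(0.0003739236147618111)]
wide yoke crown mid [0.4282 0.4016 0.0707] [np.float64(0.0005418941627036555), np.float64(0.0005418941627037653)]
bolt A head [ 0.5848 -0.3133  0.1601] [np.float64(0.0006785030419088432), np.float64(0.0006785030419089883)]
bolt B head [ 0.5581 -0.1048  0.1607] [np.float64(0.00036604634006016045), np.float64(0.0003660463400600484)]
clampA stud [ 0.5752 -0.2412  0.1704] [np.float64(0.0011518403011571943), np.float64(0.0011518403011571152)]
clampB stud [ 0.5659 -0.1692  0.1707] [np.float64(0.0010150781455469937), np.float64(0.0010150781455470295)]
iso roof front left [0.5911 0.1252 0.1062] [np.float64(0.0005907167354218182), np.float64(0.0005907167354217254)]
i
[... 347 characters left out ...]
[0.6632 0.2004 0.0904] [np.float64(0.002346253784503991), np.float64(0.0023462537845040767)]
left yoke handle [ 0.4463 -0.4041  0.113 ] [np.float64(0.0025285430392683653), np.float64(0.002528543039268386)]
probe tip [0.3522 0.0062 0.0106] [np.float64(0.0004628269266715039), np.float64(0.00046282692667145)]
[ 0.4456 -0.0334  0.012 ] [ 0.4483 -0.0308  0.012 ]
purple [0.4069 0.2776 0.    ]
purple [0.4055 0.3046 0.    ]
{'K': array([[276.0736,   0.    , 318.1037],
       [  0.    , 276.0736, 199.1588],
       [  0.    ,   0.    ,   1.    ]]), 'R': array([[ 0.2956, -0.9553, -0.0009],
       [-0.9196, -0.2848,  0.2707],
       [-0.2589, -0.0791, -0.9627]]), 't': array([-0.6243, -0.0319,  0.3911])}
```

Run:
```python
import rig
print([n for n in dir(rig) if n[0]!='_'])
print(rig.grip_point_offset)
from scipy.spatial.transform import Rotation as R
print(R.from_quat(rig.get_obs()["tool_rot"]).as_matrix().round(3))
```

```text
['Unreachable', 'camera', 'camera_info', 'get_obs', 'grip_point_offset', 'hand_in']
0.0187
[[-0.955 -0.     0.295]
 [-0.295  0.002 -0.955]
 [-0.    -1.    -0.002]]
```

Emit:
jog_arm(
  increments=[
    [[0,0,50,0.15,0.32,0,-1],[0,0,50,0.15,0.32,0,-1],[0,0,50,0.15,0.32,0,-1],[0,0,50,0.15,0.32,0,-1],[0,0,50,0.15,0.32,0,-1],[0,0,94,0.264,0.565,0,-1],[0,0,94,0.264,0.565,0,-1],[0,0,94,0.264,0.565,0,-1]],
  ],
  squeeze=40,
)

```text
time: 0.95
position: [0.3543, -0.2328, 0.222]
tool_rot: [-0.484, 0.517, -0.516, 0.483]
ft_force: [1.1, -0.9, 0.3]
grip_width: 0.0874
```

Emit:
jog_arm(
  increments=[
    [[0,0,25,0.093,0.2,0,-1],[0,0,25,0.093,0.2,0,-1],[0,0,25,0.093,0.2,0,-1],[0,0,25,0.093,0.2,0,-1],[0,0,25,0.093,0.2,0,-1],[0,0,25,0.093,0.2,0,-1],[0,0,25,0.093,0.2,0,-1]],
  ],
)

```text
time: 1.65
position: [0.447, -0.0327, 0.2218]
tool_rot: [0.585, -0.399, 0.398, -0.583]
ft_force: [0.1, 0.2, -0.4]
grip_width: 0.0874
```

```bash
cat > wv.py <<'E'
import sys,pickle
from rig import *
from h import *
n=sys.argv[1]
o=get_obs(); i=camera_info("wrist"); im=camera("wrist")
cv2.imwrite(f"pics/{n}.png",im[:,:,::-1]); pickle.dump((o,i),open(f"pics/{n}.pkl","wb")); print(o["time"],o["position"],o["tool_rot"],o["grip_width"])
E
python3 wv.py w1
```

```text
1.65 [ 0.44698507 -0.03269482  0.22177177] [ 0.58456539 -0.39918842  0.3983101  -0.58333608] 0.08741032588036553
```

View pics/w1.png

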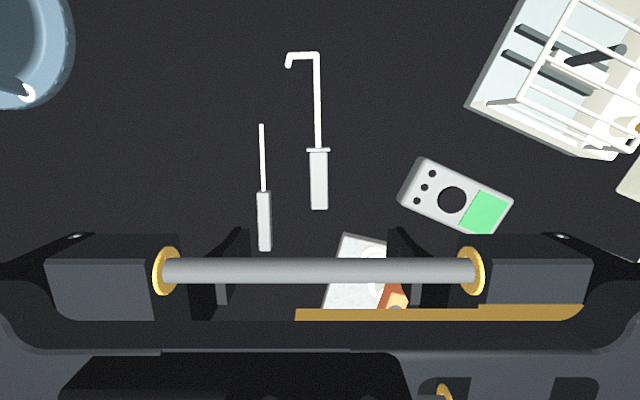

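Run:
```python
from h import *; import pickle
np.set_printoptions(precision=4,suppress=True)
o,i=pickle.load(open("pics/w1.pkl","rb"))
im=cv2.imread("pics/w1.png"); g=cv2.cvtColor(im,cv2.COLOR_BGR2GRAY)
m=((g>110)*255).astype(np.uint8)[40:225,280:340]
for r in range(0,185,6):
    xs=np.where(m[r])[0]; print(40+r,(xs.min()+280,xs.max()+280) if len(xs) else None,end=' ')
print()
a=plane(i,(319,152.5),.024);b=plane(i,(319.2,209.5),.024);print("handle",a,b,(a+b)/2,np.linalg.norm(a-b))
c=plane(i,(318,58),.012);print("corner",c); print("tip",plane(i,(288.5,64),.012))
s=plane(i,(318.5,140),.012); v=c-(a+b)/2; print(np.degrees(np.arctan2(v[1],v[0])),np.linalg.norm(v[:2])); v=c-s; print(np.degrees(np.arctan2(v[1],v[0])))
for x in [(264,221),(262,125)]: print("probe",plane(i,x,.012))
```

```text
40 None 46 None 52 (np.int64(288), np.int64(318)) 58 (np.int64(286), np.int64(319)) 64 (np.int64(284), np.int64(319)) 70 (np.int64(313), np.int64(319)) 76 (np.int64(313), np.int64(319)) 82 (np.int64(313), np.int64(319)) 88 (np.int64(313), np.int64(319)) 94 (np.int64(314), np.int64(320)) 100 (np.int64(314), np.int64(320)) 106 (np.int64(314), np.int64(320)) 112 (np.int64(314), np.int64(320)) 118 (np.int64(314), np.int64(320)) 124 (np.int64(314), np.int64(320)) 130 (np.int64(314), np.int64(320)) 136 (np.int64(315), np.int64(320)) 142 (np.int64(315), np.int64(321)) 148 (np.int64(306), np.int64(329)) 154 (np.int64(309), np.int64(327)) 160 (np.int64(309), np.int64(327)) 166 (np.int64(310), np.int64(327)) 172 (np.int64(310), np.int64(327)) 178 (np.int64(310), np.int64(327)) 184 (np.int64(310), np.int64(327)) 190 (np.int64(310), np.int64(327)) 196 (np.int64(310), np.int64(327)) 202 (np.int64(311), np.int64(327)) 208 (np.int64(311), np.int64(327)) 214 None 220 None 
handle [0.436  0.0007 0.024 ] [ 0.4646 -0.0714  0.024 ] [ 0.4503 -0.0354  0.024 ] 0.07756793748856097
corner [0.3934 0.1059 0.012 ]
tip [0.362  0.0864 0.012 ]
111.91235017114793 0.15227819041675536
111.73895896092043
probe [ 0.3986 -0.1201  0.012 ]
probe [0.3543 0.0055 0.012 ]
```

Emit:
jog_arm(
  increments=[
    [[0,0,0.4,0.003,-0.004,-0.05,-0.2],[0,0,0.4,0.003,-0.004,-0.1,-0.2],[0,0,0.4,0.003,-0.004,-0.15,-0.2],[0,0,0.4,0.003,-0.004,-0.19,-0.2],[0,0,0.4,0.003,-0.004,-0.21,-0.2],[0,0,0.4,0.003,-0.004,-0.2175,-0.2],[0,0,0.4,0.003,-0.004,-0.2175,-0.2],[0,0,0.4,0.003,-0.004,-0.2175,-0.2]],
  ],
)

```text
time: 2.5
position: [0.4504, -0.0382, 0.0051]
tool_rot: [0.585, -0.397, 0.398, -0.584]
ft_force: [-0.3, 1.2, 0.2]
grip_width: 0.0521
```

Emit:
jog_arm(
  increments=[
    [[0,0,0,0,0,0,1],[0,0,0,0,0,0,1],[0,0,0,0,0,0,1],[0,0,0,0,0,0,1],[0,0,0,0,0,0,1]],
  ],
  squeeze=50,
)

```text
time: 3.0
position: [0.4505, -0.0382, 0.0055]
tool_rot: [0.585, -0.397, 0.398, -0.584]
ft_force: [-0.6, 0.2, 4.5]
grip_width: 0.0236
```

Emit:
jog_arm(
  increments=[
    [[0,0,0,0,0,0.04,1],[0,0,0,0,0,0.08,1],[0,0,0,0,0,0.12,1],[0,0,-8,0,0.01,0.15,1],[0,0,-16,0,0.04,0.15,1],[0,0,-24,-0.01,0.08,0.15,1],[0,0,-32,-0.02,0.12,0.15,1],[0,0,-40,-0.033,0.15,0.15,1]],
  ],
)

```text
time: 3.8
position: [0.4173, 0.1127, 0.1555]
tool_rot: [0.413, -0.574, 0.574, -0.413]
ft_force: [0.4, 0.6, -0.3]
grip_width: 0.0234
```

Emit:
jog_arm(
  increments=[
    [[0,0,-8,0,0.01,0,1],[0,0,-16,0,0.02,0,1],[0,0,-24,0,0.03,0,1],[0,0,-32,0,0.036,0,1],[0,0,-40,0,0.036,0,1],[0,0,-48,0,0.036,0,1],[0,0,-56,0,0.036,0,1],[0,0,-64,0,0.036,0,1]],
  ],
)

```text
time: 4.6
position: [0.4166, 0.1487, 0.1552]
tool_rot: [-0.045, 0.706, -0.706, 0.043]
ft_force: [-0.0, 0.9, -1.2]
grip_width: 0.0239
```

```bash
python3 wv.py w2
python3 - <<'E'
from rig import *
from h import *
from scipy.spatial.transform import Rotation as R
o=get_obs(); z=R.from_quat(o["tool_rot"]).as_matrix()[:,2]; print(o["time"],o["position"],np.degrees(np.arctan2(z[1],z[0]))+90)
for n in ["scene","side"]: cv2.imwrite(f"pics/{n}2.png",camera(n)[:,:,::-1])
crop(cv2.imread("pics/scene2.png"),310,120,510,270,4,"s2.png")
E
```

```text
4.6 [0.41664642 0.14872742 0.15520539] [-0.04493201  0.70583029 -0.70562327  0.04336491] 0.023851180308067318
4.65 [0.41669678 0.14867617 0.15522204] 6.940511320008284
```

View pics/w2.png

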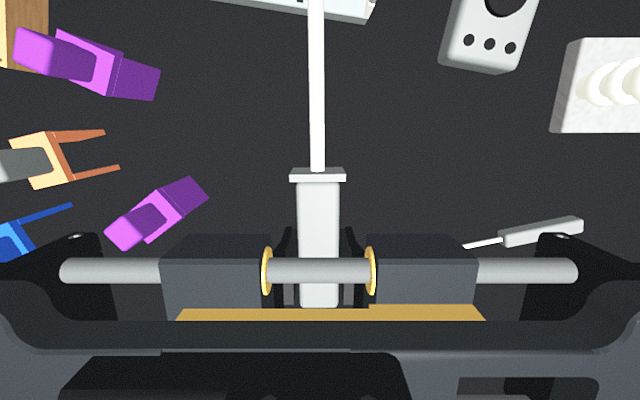

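View pics/s2.png

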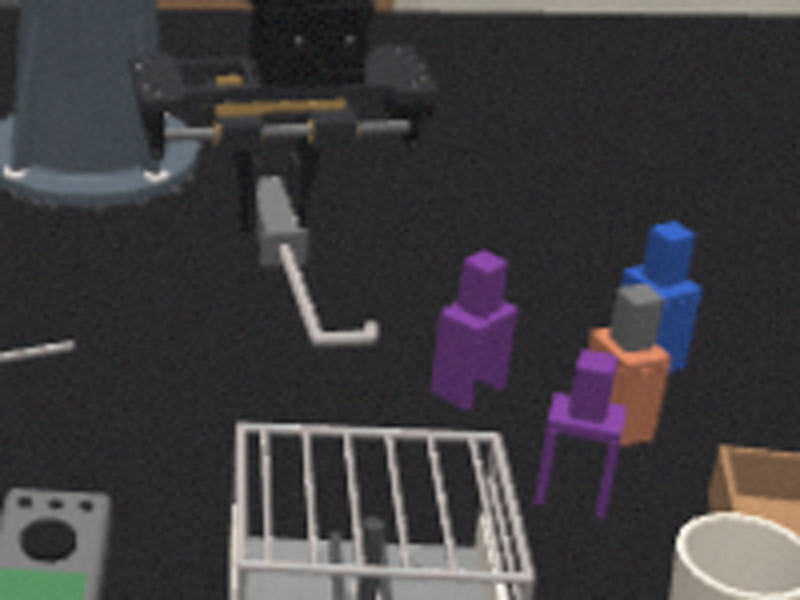

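Emit:
jog_arm(
  increments=[
    [[0,0,-8,-0.006,-0.002,0,1],[0,0,-8,-0.006,-0.002,-0.03,1],[0,0,-8,-0.006,-0.002,-0.06,1],[0,0,-8,-0.006,-0.002,-0.085,1],[0,0,-8,-0.006,-0.002,-0.096,1],[0,0,-8,-0.006,-0.002,-0.096,1]],
  ],
)

```text
time: 5.35
position: [0.4096, 0.1465, 0.0578]
tool_rot: [-0.001, 0.707, -0.707, -0.004]
ft_force: [0.7, 0.6, -0.7]
grip_width: 0.0236
```

```bash
cat > sv.py <<'E'
import sys
from rig import *
from h import *
from scipy.spatial.transform import Rotation as R
n=sys.argv[1]
o=get_obs(); z=R.from_quat(o["tool_rot"]).as_matrix()[:,2]; print(o["time"],o["position"],np.degrees(np.arctan2(z[1],z[0]))+90,o["ft_force"],o["grip_width"])
for c in ["scene","side"]: cv2.imwrite(f"pics/{c}{n}.png",camera(c)[:,:,::-1])
crop(cv2.imread(f"pics/scene{n}.png"),350,180,470,300,5,f"s{n}.png")
crop(cv2.imread(f"pics/side{n}.png"),270,110,430,230,5,f"d{n}.png")
E
python3 sv.py 3
```

```text
5.35 [0.40958093 0.14652691 0.05780443] -0.2280574046377808 [ 0.73441597  0.5919523  -0.69289136] 0.023613196860945315
```

View pics/s3.png

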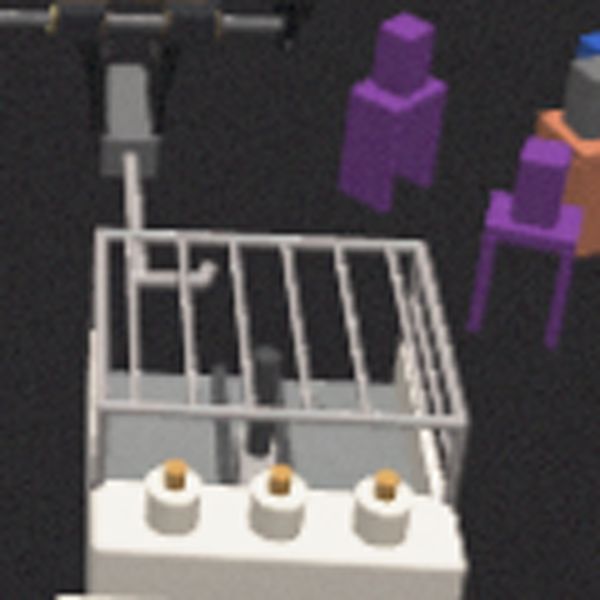

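View pics/d3.png

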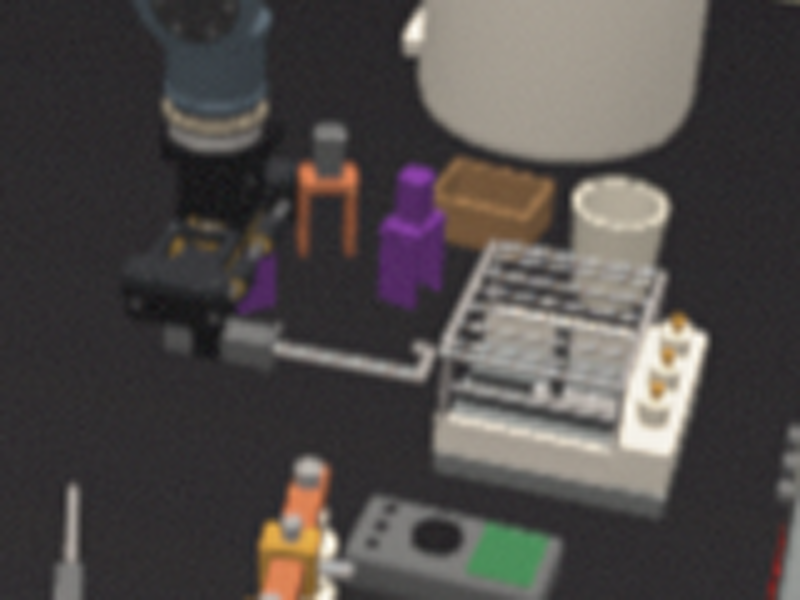

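Run:
```python
from h import *; from info import *
np.set_printoptions(precision=4,suppress=True)
s=lambda u,v:(350+(u+.5)/5-.5,180+(v+.5)/5-.5); d=lambda u,v:(270+(u+.5)/5-.5,110+(v+.5)/5-.5)
def T(n,a,b): print(n,*tri([(S,a),(D,b)]))
T("corner",s(138,277),d(424,376)); T("tip",s(209,267),d(422,347)); T("collar",s(131,160),d(280,349))
T("pin top",s(267,352),d(558,336-3))
print("pin scene z.093",plane(S,s(267,352),.093),plane(S,s(260,448),.037))
T("roof FL",s(99,236),d(441,350));T("roof FR",s(423,244),d(493,246))
for p,z in [((99,236),.105),((423,244),.105),((96,406),.105),((462,414),.105),((107,376),.02)]: print(p,plane(S,s(*p),z))
```

```text
corner [0.5731 0.1456 0.0677] [np.float64(0.0005400193848407629), np.float64(0.0005400193848407837)]
tip [0.5625 0.182  0.0675] [np.float64(0.0005941114294561984), np.float64(0.0005941114294560076)]
collar [0.4629 0.1463 0.0665] [np.float64(0.00023013763308536839), np.float64(0.00023013763308550643)]
pin top [0.6592 0.2002 0.09  ] [np.float64(0.0011289976015122635), np.float64(0.001128997601512343)]
pin scene z.093 [0.6613 0.2002 0.093 ] [0.6639 0.2015 0.037 ]
roof FL [0.589  0.1246 0.1058] [np.float64(0.0012293651005662184), np.float64(0.0012293651005662151)]
roof FR [0.5915 0.2798 0.1055] [np.float64(0.001528326333786882), np.float64(0.0015283263337868567)]
(99, 236) [0.5898 0.1241 0.105 ]
(423, 244) [0.5884 0.281  0.105 ]
(96, 406) [0.7183 0.1197 0.105 ]
(462, 414) [0.7147 0.278  0.105 ]
(107, 376) [0.5936 0.1318 0.02  ]
```

Emit:
jog_arm(
  increments=[
    [[0,0,0,0.03,0,0,1],[0,0,0,0.06,0,0,1],[0,0,0,0.09,0,0,1],[0,0,0,0.11,0,0,1],[0,0,0,0.12,0,0,1],[0,0,0,0.121,0,0,1]],
  ],
)

```text
time: 6.05
position: [0.5333, 0.1467, 0.0602]
tool_rot: [0.002, 0.707, -0.707, -0.001]
ft_force: [0.7, -0.7, -1.2]
grip_width: 0.0238
```

```bash
python3 sv.py 4
```

```text
6.05 [0.53334918 0.14665186 0.06015061] -0.2553784072433274 [ 0.70246787 -0.71841354 -1.19117642] 0.023781377504294238
```

View pics/s4.png

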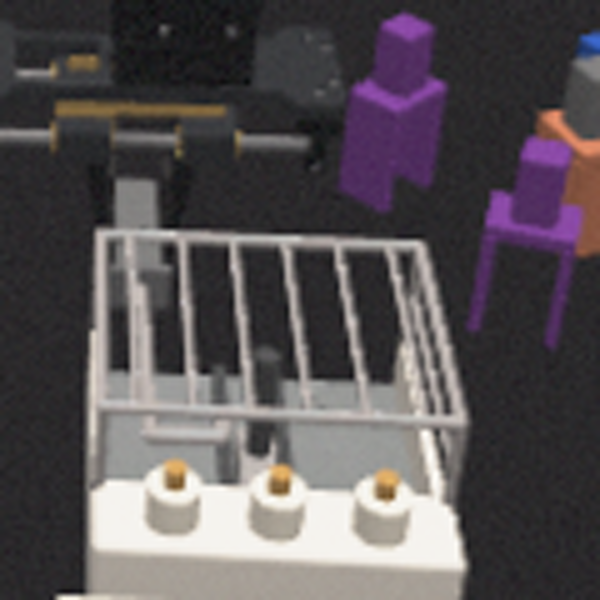

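View pics/d4.png

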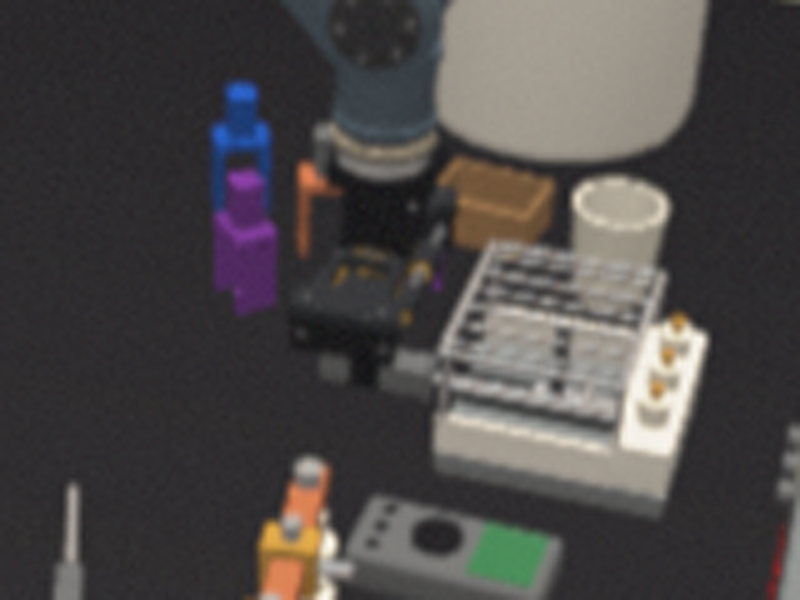

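Run:
```python
from h import *; from info import *
np.set_printoptions(precision=4,suppress=True)
s=lambda u,v:(350+(u+.5)/5-.5,180+(v+.5)/5-.5)
for p in [(147,432),(228,432),(228,420),(264,392)]: print(p,plane(S,s(*p),.0695))
```

```text
(147, 432) [0.6931 0.145  0.0695]
(228, 432) [0.691  0.1819 0.0695]
(228, 420) [0.6827 0.1825 0.0695]
(264, 392) [0.6617 0.2008 0.0695]
```

Emit:
jog_arm(
  increments=[
    [[0,0,0,0,0.01,0,1],[0,0,0,0,0.02,0,1],[0,0,0,0,0.03,0,1],[0,0,0,0,0.0385,0,1],[0,0,0,0,0.0385,0,1]],
  ],
)

```text
time: 6.65
position: [0.5303, 0.1868, 0.0595]
tool_rot: [-0.001, 0.707, -0.707, -0.002]
ft_force: [0.3, 0.3, -1.3]
grip_width: 0.0236
```

```bash
python3 sv.py 5
```

```text
6.65 [0.5302558  0.18680185 0.05950252] -0.11778637773211642 [ 0.31539754  0.29913335 -1.32466209] 0.023612789596371083
```

View pics/s5.png

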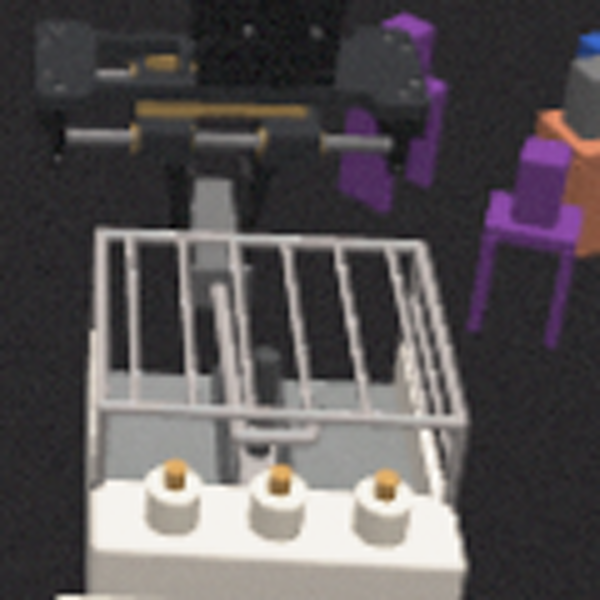

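Emit:
jog_arm(
  increments=[
    [[0,0,0,-0.01,0,0,1],[0,0,0,-0.02,0,0,1],[0,0,0,-0.03,0,0,1],[0,0,0,-0.04,0,0,1],[0,0,0,-0.05,0,0,1],[0,0,0,-0.058,0,0,1],[0,0,0,-0.058,0,0,1]],
  ],
)

```text
time: 7.45
position: [0.4698, 0.1855, 0.0594]
tool_rot: [0.002, -0.707, 0.707, 0.004]
ft_force: [0.0, -0.1, -1.4]
grip_width: 0.0235
```

```bash
python3 sv.py 6
```

```text
7.45 [0.46980419 0.18553224 0.05937834] -0.15806940686341875 [ 0.01659283 -0.06333005 -1.41519179] 0.0235092785672694
```

View pics/s6.png

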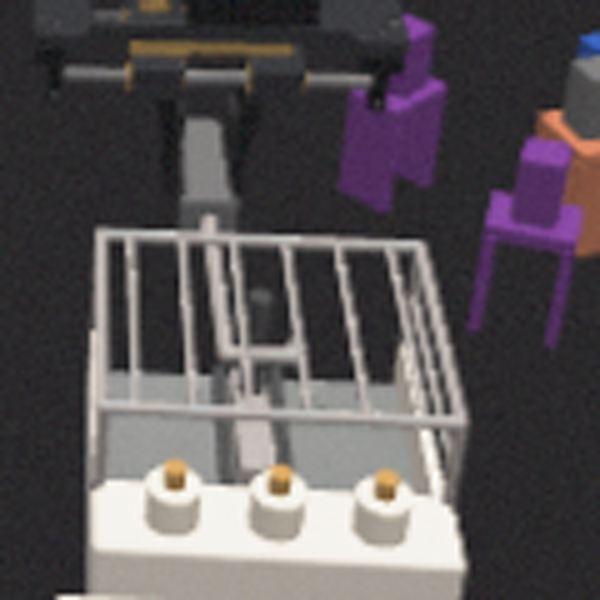

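Run:
```python
from h import *; from info import *
s=lambda u,v:(350+(u+.5)/5-.5,180+(v+.5)/5-.5)
print(plane(S,s(262,293),.093),plane(S,s(267,352),.093))
```

```text
[0.61612166 0.20202907 0.093     ] [0.66127594 0.20022945 0.093     ]
```

Emit:
jog_arm(
  increments=[
    [[0,0,0,-0.005,0,0,1],[0,0,0,-0.009,0,0,1],[0,0,0,-0.009,0,0,1],[0,0,0,-0.009,0,0,1]],
  ],
)

```text
time: 7.95
position: [0.4658, 0.1858, 0.0598]
tool_rot: [0.002, 0.707, -0.707, -0.001]
ft_force: [6.8, 0.1, -3.1]
grip_width: 0.0239
```

```bash
python3 sv.py 7
```

```text
7.95 [0.46576382 0.18579555 0.05979447] -0.21576998954213877 [ 6.75518374  0.13022713 -3.1479886 ] 0.023866301309728773
```

View pics/s7.png

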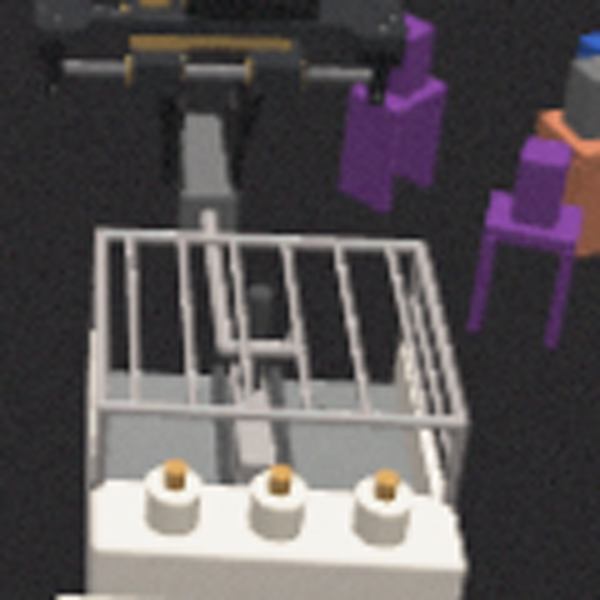

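Emit:
jog_arm(
  increments=[
    [[0,0,0,-0.008,0,0,1],[0,0,0,-0.012,0,0,1],[0,0,0,-0.012,0,0,1],[0,0,0,-0.012,0,0,1]],
  ],
)

```text
time: 8.45
position: [0.4651, 0.1871, 0.0616]
tool_rot: [0.01, 0.709, -0.706, 0.007]
ft_force: [14.8, 1.1, -4.4]
grip_width: 0.0236
```

```bash
python3 sv.py 8
python3 - <<'E'
from h import *; from info import *
g=cv2.imread("pics/scene7.png"); g2=cv2.imread("pics/scene8.png"); crop(np.hstack([g[200:270,380:440],g2[200:270,380:440]]),0,0,120,70,6,"p78.png")
E
```

```text
8.45 [0.46514411 0.18708116 0.06160857] -0.25547346822803263 [14.7955809   1.09386409 -4.41497871] 0.023607480434870255
```

View pics/p78.png

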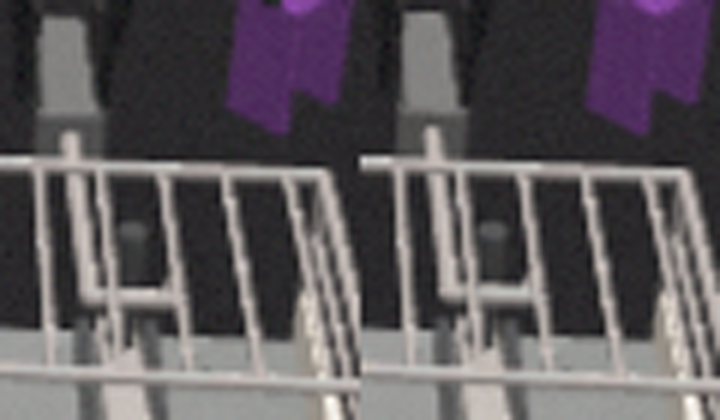

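Emit:
jog_arm(
  increments=[
    [[0,0,0,0.008,0,0,1],[0,0,0,0.016,0,0,1],[0,0,0,0.017,0,0,1],[0,0,0,0.017,0,0,1]],
  ],
)

```text
time: 8.95
position: [0.4808, 0.1868, 0.0611]
tool_rot: [0.009, 0.708, -0.706, 0.006]
ft_force: [0.1, -0.2, -1.9]
grip_width: 0.0238
```

```bash
python3 sv.py 9
```

```text
8.95 [0.48075199 0.18682486 0.06109133] -0.2605946350075925 [ 0.09774681 -0.20628248 -1.94994013] 0.02381364944633252
```

View pics/s9.png

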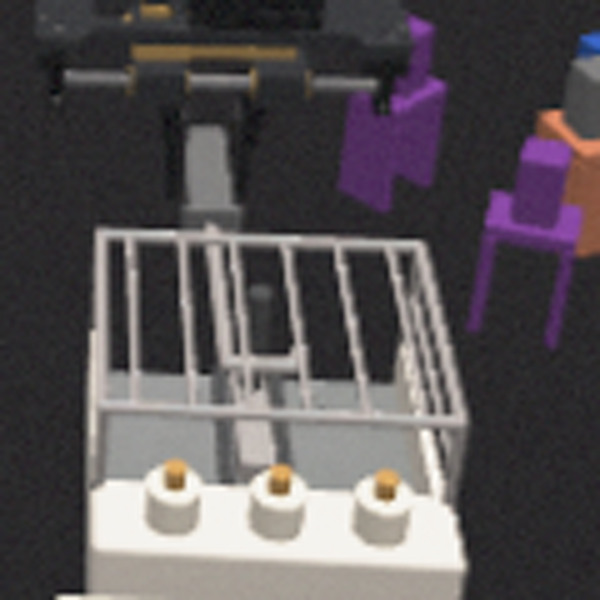

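Emit:
jog_arm(
  increments=[
    [[0,0,0,0.004,0,0,1],[0,0,0,0.005,0,0,1],[0,0,0,0.005,-0.01,0,1],[0,0,0,0.005,-0.02,0,1],[0,0,0,0.005,-0.03,0,1],[0,0,0,0.005,-0.04,0,1],[0,0,0,0.005,-0.04,0,1]],
  ],
)

```text
time: 9.75
position: [0.4855, 0.1453, 0.0611]
tool_rot: [0.01, 0.708, -0.706, 0.005]
ft_force: [0.0, -0.6, -0.8]
grip_width: 0.0234
```

```bash
python3 sv.py 10
```

```text
9.75 [0.48550195 0.14529181 0.0611476 ] -0.37700651822378006 [ 0.01753544 -0.61942761 -0.78512074] 0.02336871706395077
```

View pics/s10.png

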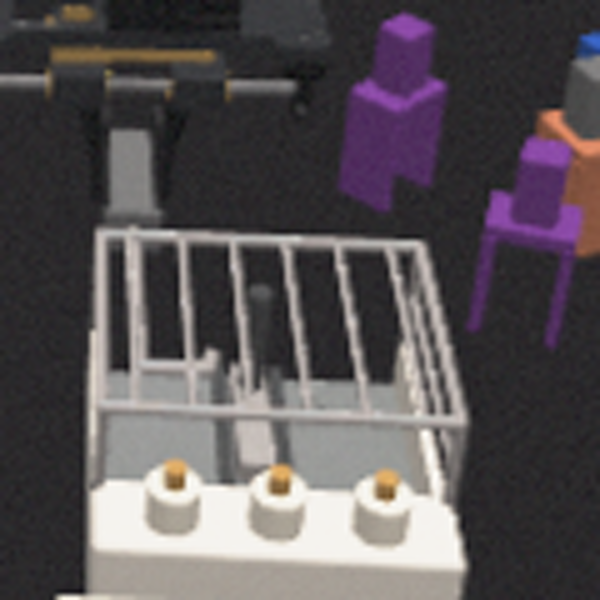

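Emit:
jog_arm(
  increments=[
    [[0,0.6,0,-0.03,0,0,1],[0,1.2,0,-0.06,0,0,1],[0,1.2,0,-0.08,0,0,1],[0,1.2,0,-0.082,0,0,1],[0,1.2,0,-0.082,0,0,1]],
  ],
)

```text
time: 10.35
position: [0.4045, 0.1467, 0.0614]
tool_rot: [0.003, 0.709, -0.706, -0.001]
ft_force: [1.3, 0.1, -0.5]
grip_width: 0.0233
```

```bash
python3 sv.py 11
```

```text
10.35 [0.40447613 0.14669444 0.06137377] -0.2941504873384133 [ 1.29412491  0.10725397 -0.53018989] 0.023266430839440255
```

View pics/s11.png

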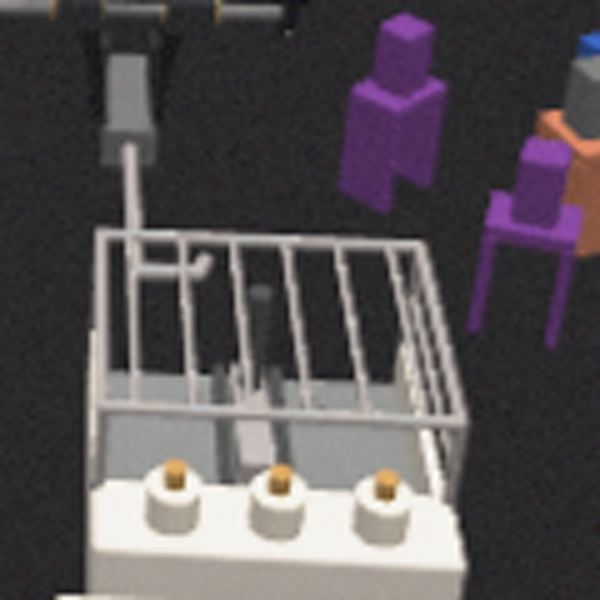

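View pics/d11.png

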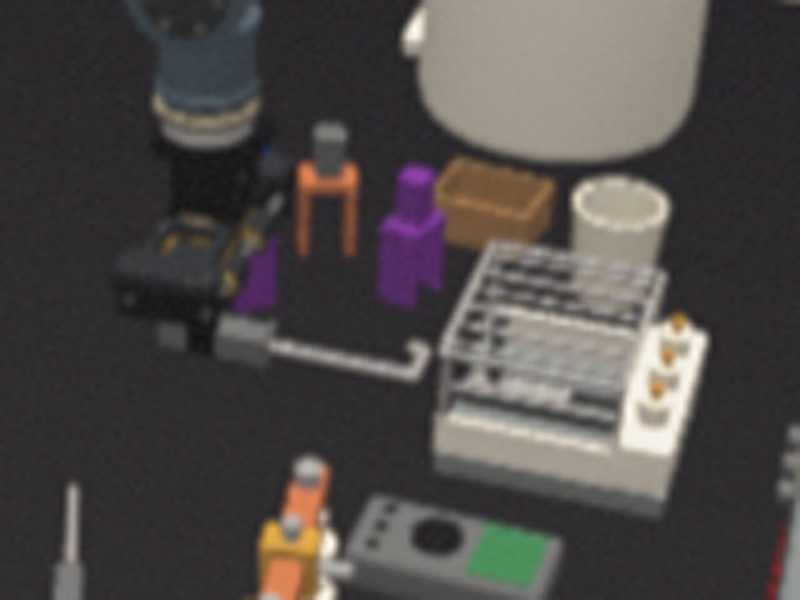

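Run:
```python
from h import *; from info import *
c3=lambda u,v:(230+u/4,180+v/4)
for p in [(440,165),(460,118),(608,152)]: print(plane(D,c3(*p),.032))
s=lambda u,v:(350+(u+.5)/5-.5,180+(v+.5)/5-.5); d=lambda u,v:(270+(u+.5)/5-.5,110+(v+.5)/5-.5)
for a,b in [((133,268),(418,378)),((128,148),(274,345))]: print(tri([(S,s(*a)),(D,d(*b))])[0])
for p in [(340,190),(345,100),(388,210)]: print("purple",plane(S,s(*p),0 if p[1]>150 else .07))
```

```text
[ 0.56896298 -0.0295534   0.032     ]
[0.56845807 0.03765112 0.032     ]
[0.700896   0.03287564 0.032     ]
[0.56878849 0.14257919 0.06852398]
[0.45856415 0.14439616 0.07100434]
purple [0.38783839 0.27661914 0.        ]
purple [0.39903235 0.27077147 0.07      ]
purple [0.40743239 0.30203855 0.        ]
```

Emit:
jog_arm(
  increments=[
    [[0,-0.6,0,0,-0.025,0,1],[0,-0.6,0,0,-0.025,-0.02,1],[0,-0.6,0,0,-0.025,-0.04,1],[0,-0.6,0,0,-0.025,-0.05,1],[0,-0.6,0,0,-0.025,-0.054,1],[0,-0.6,0,0,-0.025,-0.054,1]],
  ],
)

```text
time: 11.05
position: [0.4066, 0.1217, 0.007]
tool_rot: [0.007, 0.709, -0.706, 0.003]
ft_force: [-0.3, 0.1, -1.6]
grip_width: 0.0239
```

Emit:
jog_arm(
  increments=[
    [[0,0,0,0,0,-0.002,1],[0,0,0,0,0,-0.002,1]],
  ],
)

```text
time: 11.25
position: [0.4072, 0.1218, 0.0057]
tool_rot: [0.008, 0.709, -0.706, 0.004]
ft_force: [-0.4, 0.1, 0.3]
grip_width: 0.0236
```

Contact is starting; release partially and lift.

Emit:
jog_arm(
  increments=[
    [[0,0,0,0,0,0,0],[0,0,0,0,0,0,0],[0,0,0,0,0,0,0],[0,0,0,0,0,0.04,0],[0,0,0,0,0,0.09,0],[0,0,0,0,0,0.14,0],[0,0,0,0,0,0.19,0],[0,0,0,0,0,0.24,-1]],
  ],
)

```text
time: 12.05
position: [0.4064, 0.1218, 0.2479]
tool_rot: [0.008, 0.709, -0.706, 0.004]
ft_force: [1.0, -0.8, -0.6]
grip_width: 0.0468
```

```bash
python3 sv.py 12; python3 -c "
from h import *
crop(cv2.imread('pics/scene12.png'),310,150,510,300,4,'s12b.png')"
```

```text
12.05 [0.4063556  0.12178987 0.24789834] -0.2958466384792757 [ 1.02208792 -0.84049026 -0.62240352] 0.046803109989855964
```

View pics/s12b.png

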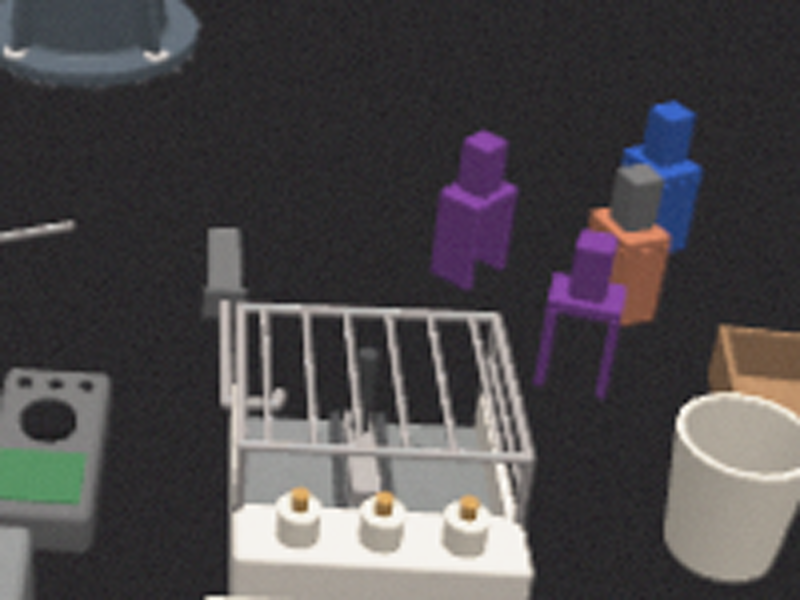

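View pics/d12.png

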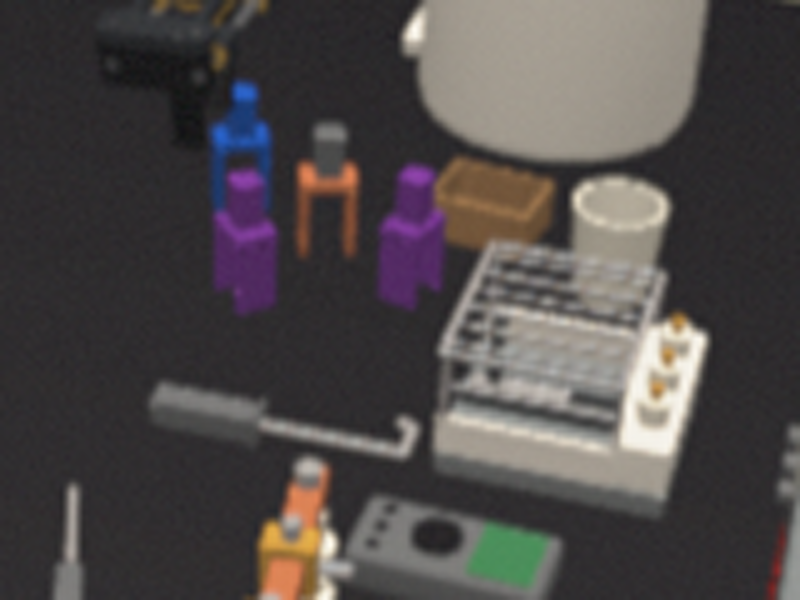

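Emit:
jog_arm(
  increments=[
    [[0,0,8,0.003,0.04,0,-1],[0,0,16,0.006,0.08,0,-1],[0,0,24,0.009,0.12,0,-1],[0,0,32,0.012,0.16,0,-1],[0,0,40,0.015,0.2,0,-1],[0,0,48,0.018,0.24,0,-1],[0,0,56,0.02,0.265,0,-1],[0,0,60,0.02,0.265,0,-1]],
  ],
)

```text
time: 12.95
position: [0.4311, 0.3901, 0.2503]
tool_rot: [-0.346, 0.619, -0.604, 0.363]
ft_force: [-0.7, -0.5, 0.9]
grip_width: 0.087
```

```bash
python3 wv.py w3
```

```text
12.95 [0.43109906 0.39005508 0.25033013] [-0.34551698  0.61933605 -0.60432994  0.36307876] 0.08696879525594126
```

View pics/w3.png

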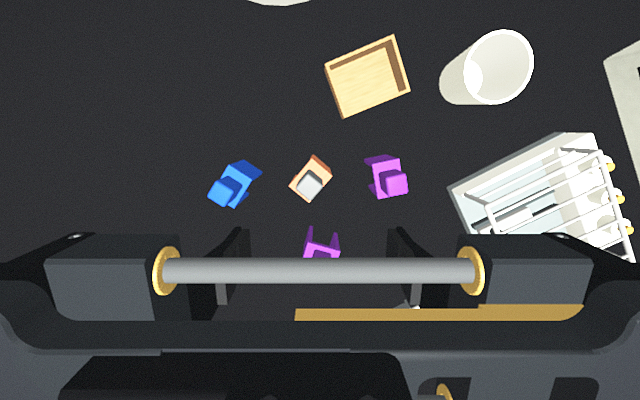

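Run:
```python
from h import *
crop(cv2.imread('pics/w3.png'),200,130,420,270,3.5 if 0 else 3,'w3z.png')
crop(cv2.imread('pics/w3.png'),280,145,340,210,9,'w3y.png')
```

```text
(no output)
```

View pics/w3z.png

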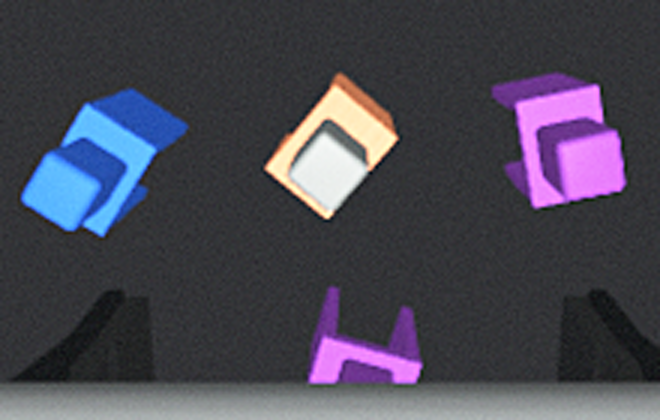

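View pics/w3y.png

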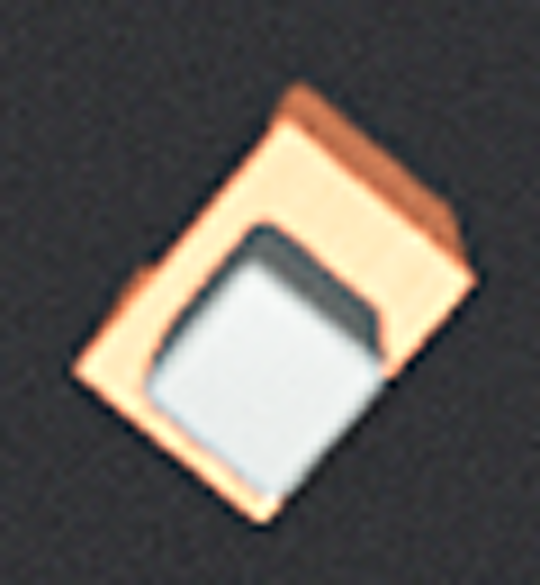

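Run:
```python
from h import *; import pickle
from scipy.spatial.transform import Rotation as R
np.set_printoptions(precision=4,suppress=True)
o,i=pickle.load(open("pics/w3.pkl","rb"))
z=lambda u,v:(280+(u+.5)/9-.5,145+(v+.5)/9-.5)
C=[plane(i,z(*p),.070) for p in [(290,118),(478,275),(264,522),(75,370)]]
H=[plane(i,z(*p),.112) for p in [(258,262),(386,358),(280,500),(146,385)]]
for Q in (C,H):
    Q=np.array(Q); print(np.mean(Q,0)); 
    for k in range(4):
        v=Q[(k+1)%4]-Q[k]; print(np.linalg.norm(v),np.degrees(np.arctan2(v[1],v[0])))
T=R.from_quat(o["tool_rot"]).as_matrix(); print(T); print(np.degrees(np.arctan2(T[1,2],T[0,2])))
def at(u,v,zz): return plane(i,(200+u/3,130+v/3),zz)
print("purple2 top",at(588,160,.112),"purple1 crown",at(318,345,.07),at(420,370,.07),"blue top",at(62,192,.112))
```

```text
[0.4266 0.4025 0.07  ]
0.03413398277189369 -69.61595499979961
0.04689708436963881 -160.0493993005034
0.03463593074841349 110.29450130935439
0.04684944549755546 19.336286752206934
[0.4271 0.403  0.112 ]
0.019825461242852064 -67.0480327588644
0.022520606366452183 -155.95380155002758
0.022197753832876695 108.5388884475737
0.020892889022705904 17.79923651777961
[[-0.4976  0.0109  0.8673]
 [-0.8668  0.0308 -0.4977]
 [-0.0321 -0.9995 -0.0059]]
-29.84633781895078
purple2 top [0.5129 0.358  0.112 ] purple1 crown [0.3774 0.3294 0.07  ] [0.4112 0.2961 0.07  ] blue top [0.3359 0.4452 0.112 ]
```

```bash
cat > rv.py <<'E'
import sys,numpy as np
from rig import get_obs
from scipy.spatial.transform import Rotation as R
o=get_obs(); a=np.radians(float(sys.argv[1])); z=np.array([np.cos(a),np.sin(a),0]); y=np.array([0,0,-1.]); x=np.cross(y,z)
T=R.from_matrix(np.c_[x,y,z]); print((T*R.from_quat(o["tool_rot"]).inv()).as_rotvec(degrees=True).round(2), o["position"],o["time"])
if len(sys.argv)>2: print("shift",np.array([float(v) for v in sys.argv[2:5]])-o["position"])
E
python3 rv.py 19.8 0.427 0.4028 0.16
```

```text
[-1.81 -0.2  49.64] [0.43074267 0.38840244 0.25015953] 13.0
shift [-0.00374267  0.01439756 -0.09015953]
```

Emit:
jog_arm(
  increments=[
    [[-0.3,0,8,-0.004,0.0145,0,-0.2],[-0.6,0,16,-0.004,0.0145,0,-0.2],[-0.9,-0.1,24,-0.004,0.0145,0,-0.2],[-1.2,-0.1,32,-0.004,0.0145,0,-0.2],[-1.5,-0.2,40,-0.004,0.0145,0,-0.2],[-1.8,-0.2,48,-0.004,0.0145,-0.04,-0.2],[-1.8,-0.2,49.6,-0.004,0.0145,-0.08,-0.2],[-1.8,-0.2,49.6,-0.004,0.0145,-0.09,-0.2]],
  ],
)

```text
time: 13.8
position: [0.4233, 0.4002, 0.1553]
tool_rot: [0.582, -0.409, 0.406, -0.574]
ft_force: [-0.6, -1.1, -0.3]
grip_width: 0.0521
```

```bash
python3 rv.py 19.8 0.427 0.4028 0.079; python3 sv.py 13
```

```text
[ 0.34 -0.52  0.15] [0.42328986 0.40019115 0.1553148 ] 13.8
shift [ 0.00371014  0.00260885 -0.0763148 ]
13.8 [0.42328986 0.40019115 0.1553148 ] 109.65116299068367 [-0.63280087 -1.10956121 -0.34379427] 0.05213666605850061
```

View pics/d13.png

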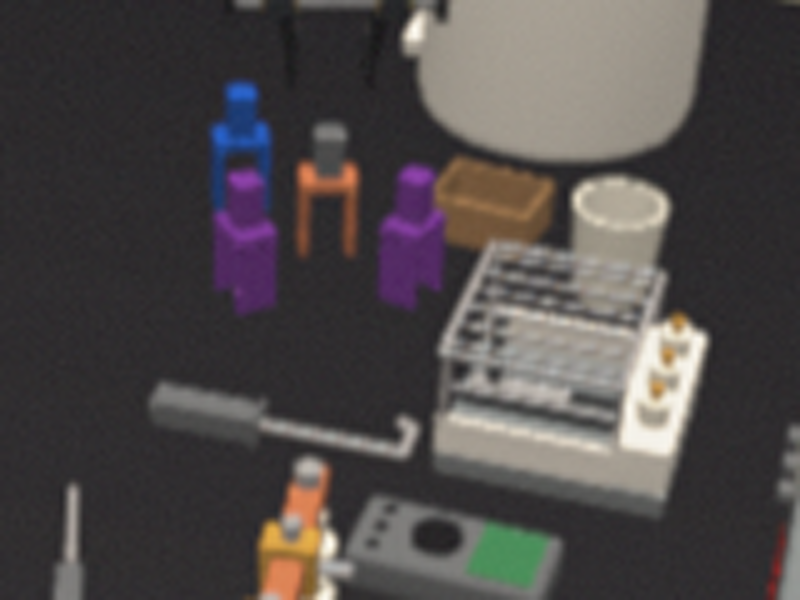

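Emit:
jog_arm(
  increments=[
    [[0.3,-0.5,0,0.0037,0.0026,0,-0.2],[0.3,-0.5,0,0.0037,0.0026,-0.03,-0.2],[0.3,-0.5,0,0.0037,0.0026,-0.06,-0.2],[0.3,-0.5,0,0.0037,0.0026,-0.076,-0.2],[0.3,-0.5,0,0.0037,0.0026,-0.076,-0.2],[0.3,-0.5,0,0.0037,0.0026,-0.076,-0.2]],
  ],
)

```text
time: 14.5
position: [0.4303, 0.405, 0.0835]
tool_rot: [-0.575, 0.406, -0.409, 0.58]
ft_force: [0.5, 0.4, 0.6]
grip_width: 0.0519
```

```bash
python3 rv.py 19.8 0.427 0.4028 0.079;python3 sv.py 14; python3 -c "
from h import *
crop(cv2.imread('pics/scene14.png'),400,130,520,230,6,'s14b.png')"
```

```text
[-0.23  0.38  0.18] [0.43030268 0.40500514 0.08350006] 14.5
shift [-0.00330268 -0.00220514 -0.00450006]
14.5 [0.43030268 0.40500514 0.08350006] 109.62079424605 [0.45521001 0.42905691 0.59716593] 0.05188742506015697
```

View pics/s14b.png

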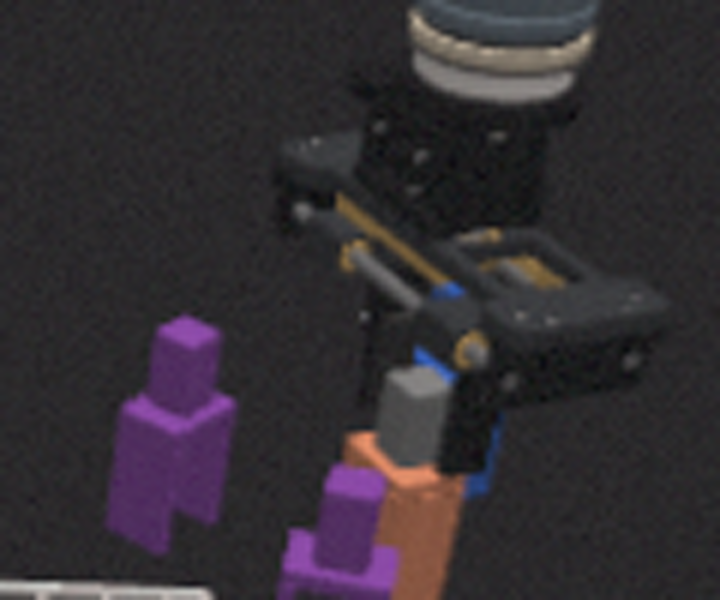

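View pics/d14.png

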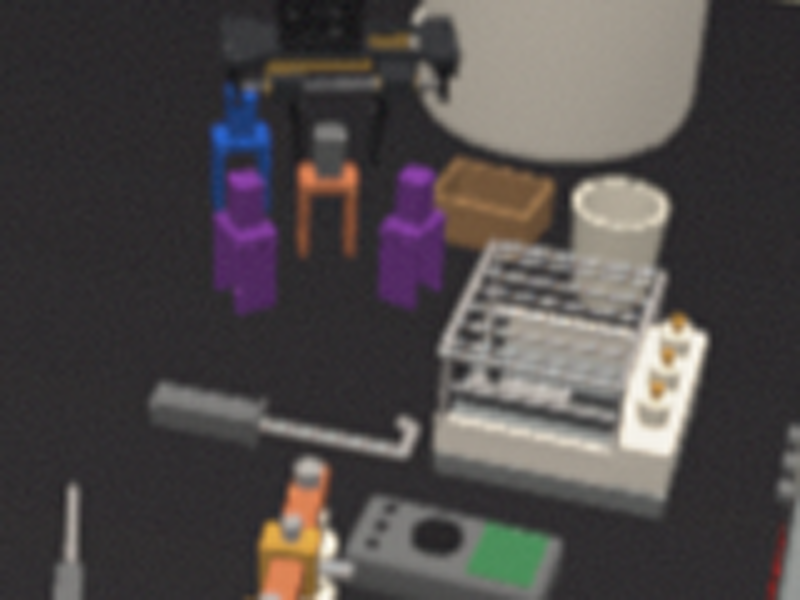

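```bash
python3 - <<'E'
from h import *; from info import *; from rig import get_obs
from scipy.spatial.transform import Rotation as R
o=get_obs(); T=R.from_quat(o["tool_rot"]).as_matrix(); p=o["position"]; print(p)
for k in (-.026,0,.026):
    X=p+k*T[:,2]; a=proj(S,X);b=proj(D,X); print(k,X,(a-[400,130])*6,(b-[270,110])*5)
for X in [(.427,.403,.112),(.427,.403,.07)]:
    print((proj(S,X)-[400,130])*6,(proj(D,X)-[270,110])*5)
E
python3 - <<'E'
import cv2
im=cv2.imread('pics/side14.png')[90:180,300:380]
im=cv2.convertScaleAbs(im,alpha=2.5,beta=10)
cv2.imwrite('pics/d14z.png',cv2.resize(im,None,fx=7,fy=6,interpolation=cv2.INTER_CUBIC))
E
```

```text
[0.43046641 0.40516421 0.08398254]
-0.026 [0.40597872 0.39642905 0.08375924] [388.19475487 407.18797815] [301.42760165 157.55297395]
0 [0.43046641 0.40516421 0.08398254] [419.45137409 435.00046371] [332.43145203 157.15343107]
0.026 [0.4549541  0.41389937 0.08420583] [451.92247611 463.8936095 ] [363.40607458 156.75426485]
[423.45600093 378.87136787] [328.88885016 127.92647169]
[407.74769854 456.34978068] [327.17403912 172.33358982]
```

View pics/d14z.png

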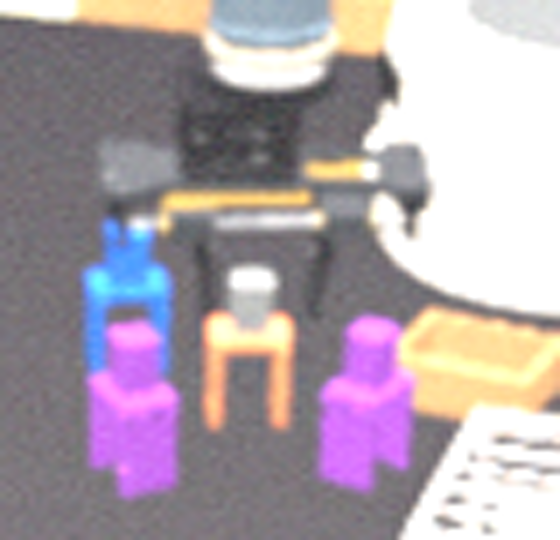

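Emit:
jog_arm(
  increments=[
    [[-0.2,0.4,0.2,-0.003,-0.002,-0.005,-0.2],[-0.2,0.4,0.2,-0.003,-0.002,-0.005,-0.2],[-0.2,0.4,0.2,-0.003,-0.002,-0.005,-0.2],[-0.2,0.4,0.2,-0.003,-0.002,-0.005,1],[-0.2,0.4,0.2,-0.003,-0.002,-0.005,1],[-0.2,0.4,0.2,-0.003,-0.002,-0.005,1],[-0.2,0.4,0.2,-0.003,-0.002,-0.005,1],[-0.2,0.4,0.2,-0.003,-0.002,-0.005,1]],
  ],
  squeeze=40,
)

```text
time: 15.4
position: [0.4271, 0.403, 0.0787]
tool_rot: [-0.579, 0.407, -0.406, 0.579]
ft_force: [-0.4, 0.4, 1.4]
grip_width: 0.0238
```

```bash
python3 rv.py 19.8 0.427 0.4028 0.079;python3 sv.py 15; python3 -c "
from h import *
crop(cv2.imread('pics/scene15.png'),400,130,520,230,6,'s15b.png')"
```

```text
[-0.03 -0.02 -0.03] [0.427089   0.40295471 0.07874817] 15.4
shift [-8.89971368e-05 -1.54712674e-04  2.51833030e-04]
15.4 [0.427089   0.40295471 0.07874817] 109.83236737952683 [-0.36154722  0.43547168  1.41793109] 0.02381088859882004
```

View pics/s15b.png

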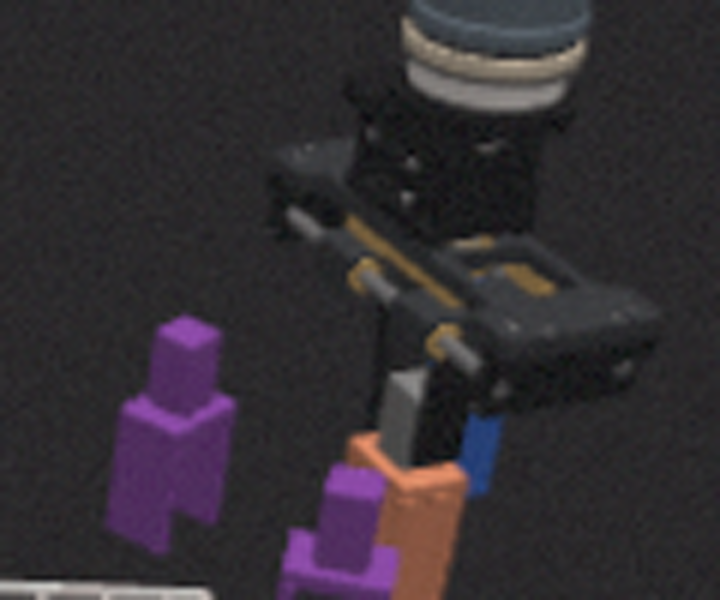

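Emit:
jog_arm(
  increments=[
    [[0,0,0,0,0,0.02,1],[0,0,0,0,0,0.06,1],[0,0,0,0,0,0.1,1],[0,0,0,0,0,0.14,1],[0,0,0,0,0,0.18,1],[0,0,0,0,0,0.205,1],[0,0,0,0,0,0.205,1]],
  ],
)

```text
time: 16.2
position: [0.429, 0.4043, 0.2877]
tool_rot: [-0.576, 0.405, -0.407, 0.582]
ft_force: [1.1, -0.2, -2.9]
grip_width: 0.0239
```

Emit:
jog_arm(
  increments=[
    [[0,0,-2,0.01,-0.035,0,1],[0,0,-4,0.02,-0.075,0,1],[0,0,-6,0.03,-0.115,0,1],[0,0,-8,0.04,-0.155,0,1],[0,0,-10,0.05,-0.195,0,1],[0,0,-12,0.06,-0.235,0,1],[0,0,-12.5,0.07,-0.275,0,1],[0,0,-12.5,0.08,-0.315,0,1]],
  ],
)

```text
time: 17.0
position: [0.5077, 0.0877, 0.2851]
tool_rot: [-0.529, 0.467, -0.467, 0.533]
ft_force: [0.5, 0.5, -2.3]
grip_width: 0.0243
```

```bash
python3 rv.py 7.3 0.5706 -0.2052 0.285
```

```text
[-0.23  0.22 -0.03] [0.5077091  0.08771422 0.28506708] 17.0
shift [ 6.28909028e-02 -2.92914217e-01 -6.70810420e-05]
```

Emit:
jog_arm(
  increments=[
    [[-0.2,0.2,0,0.01,-0.04,0,1],[-0.2,0.2,0,0.02,-0.08,0,1],[-0.2,0.2,0,0.03,-0.12,0,1],[-0.2,0.2,0,0.04,-0.16,0,1],[-0.2,0.2,0,0.05,-0.2,0,1],[-0.2,0.2,0,0.057,-0.24,0,1],[-0.2,0.2,0,0.063,-0.28,0,1],[-0.2,0.2,0,0.063,-0.293,0,1]],
  ],
)

```text
time: 17.8
position: [0.5704, -0.2094, 0.2819]
tool_rot: [0.531, -0.469, 0.467, -0.53]
ft_force: [0.2, -0.5, -2.4]
grip_width: 0.0238
```

Emit:
jog_arm(
  increments=[
    [[0,0,0,0,0,0,1],[0,0,0,0,0,0,1]],
  ],
)

```text
time: 18.0
position: [0.5689, -0.2084, 0.2795]
tool_rot: [0.531, -0.471, 0.466, -0.529]
ft_force: [-0.2, 0.4, -2.6]
grip_width: 0.0237
```

```bash
cat > sr.py <<'E'
import sys
from rig import *
from h import *
n=sys.argv[1]
for c in ["scene","side"]: cv2.imwrite(f"pics/{c}{n}.png",camera(c)[:,:,::-1])
crop(cv2.imread(f"pics/scene{n}.png"),170,150,310,260,5.5,f"s{n}.png")
crop(cv2.imread(f"pics/side{n}.png"),280,150,380,265,5,f"d{n}.png")
E
python3 rv.py 7.3 0.5706 -0.2052 0.285; python3 sr.py 16
```

```text
[-0.19 -0.39  0.22] [ 0.56894642 -0.20837903  0.27945506] 18.0
shift [0.00165358 0.00317903 0.00554494]
```

View pics/s16.png

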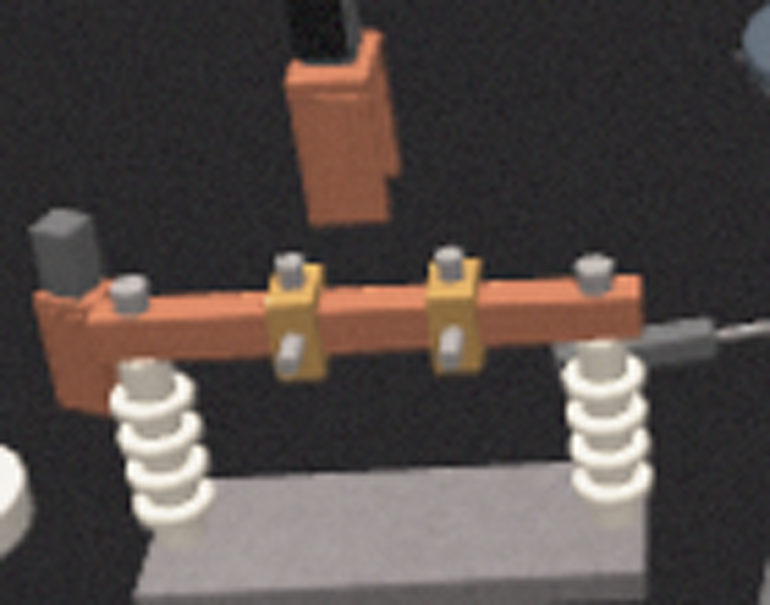

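View pics/d16.png

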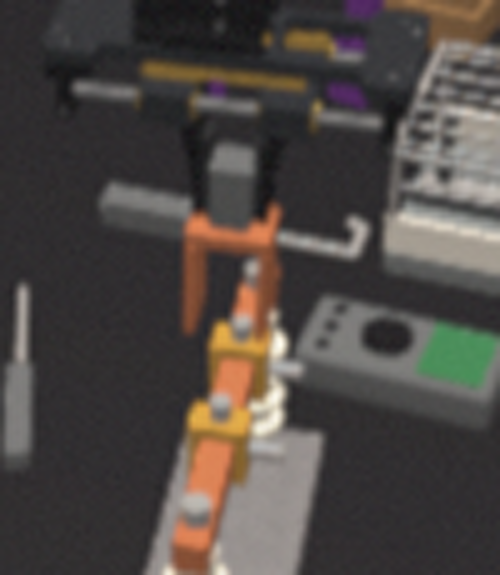

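Run:
```python
from h import *; from info import *; from rig import get_obs
from scipy.spatial.transform import Rotation as R
np.set_printoptions(precision=4,suppress=True)
s=lambda u,v:(170+(u+.5)/5.5-.5,150+(v+.5)/5.5-.5); d=lambda u,v:(280+(u+.5)/5-.5,150+(v+.5)/5-.5)
P={}
for n,a,b in [("bA",(130,284),(197,505)),("bB",(594,264),(252,268)),("cA",(290,261),(220,402)),("cB",(449,254),(241,320))]:
    P[n],r=tri([(S,s(*a)),(D,d(*b))]); print(n,P[n],r)
# clamps from scene plane at z=.159 top edges front? studs z .171
for n,a in [("cA",(290,258)),("cB",(449,251))]: print(n,plane(S,s(*a),.171))
for n,a in [("bA",(130,284)),("bB",(594,264))]: print(n,plane(S,s(*a),.162), plane(D,d(*{"bA":(197,500),"bB":(252,266)}[n]),.162))
for n,b in [("cA",(220,398)),("cB",(241,316))]: print(n,plane(D,d(*b),.171))
# clamp top front edges z=.159 at x+17
for e in [(268,300),(320,295),(428,292),(478,290)]: print("clamp top front edge",plane(S,s(*e),.159))
o=get_obs(); T=R.from_quat(o["tool_rot"]).as_matrix(); p=o["position"]; zf=p[2]-.0787
A=plane(S,s(310,224),zf);B=plane(S,s(389,220),zf); print("yoke front leg",A,B,(A+B)/2,np.linalg.norm(A-B),"pred",p+.023*T[:,2])
A=plane(D,d(190,333),zf); print("yoke side: -x leg bottom",A,"pred -x leg near end",p-.02*T[:,2]-.017*np.cross([0,0,1],T[:,2]))
print("tool y",T[:,1])
```

```text
bA [ 0.5841 -0.3136  0.1618] [np.float64(0.0008144526716644159), np.float64(0.0008144526716644748)]
bB [ 0.5533 -0.1063  0.1608] [np.float64(0.0004747917668230023), np.float64(0.00047479176682278064)]
cA [ 0.5744 -0.2409  0.1707] [np.float64(0.0002283792650289424), np.float64(0.0002283792650289783)]
cB [ 0.5652 -0.1697  0.1716] [np.float64(0.00048797199658032485), np.float64(0.00048797199658038985)]
cA [ 0.572  -0.2414  0.171 ]
cB [ 0.5625 -0.1706  0.171 ]
bA [ 0.5832 -0.3135  0.162 ] [ 0.5837 -0.3111  0.162 ]
bB [ 0.556  -0.1059  0.162 ] [ 0.5527 -0.1052  0.162 ]
cA [ 0.5736 -0.2383  0.171 ]
cB [ 0.5636 -0.1648  0.171 ]
clamp top front edge [ 0.5888 -0.2485  0.159 ]
clamp top front edge [ 0.5835 -0.2261  0.159 ]
clamp top front edge [ 0.5787 -0.1779  0.159 ]
clamp top front edge [ 0.5759 -0.1556  0.159 ]
yoke front leg [ 0.5937 -0.2217  0.2021] [ 0.5887 -0.1879  0.2021] [ 0.5912 -0.2048  0.2021] 0.03416818988293238 pred [ 0.5924 -0.2046  0.2807]
yoke side: -x leg bottom [ 0.5515 -0.2253  0.2021] pred -x leg near end [ 0.5519 -0.2268  0.2809]
tool y [-0.0047  0.0023 -1.    ]
```

```bash
python3 rv.py 7.6 0.5692 -0.205 0.245
```

```text
[-0.13 -0.27  0.41] [ 0.569588   -0.20744268  0.280815  ] 18.1
shift [-0.000388    0.00244268 -0.035815  ]
```

Emit:
jog_arm(
  increments=[
    [[-0.1,-0.2,0.4,-0.0004,0.0024,0,1],[-0.1,-0.2,0.4,-0.0004,0.0024,-0.01,1],[-0.1,-0.2,0.4,-0.0004,0.0024,-0.02,1],[-0.1,-0.2,0.4,-0.0004,0.0024,-0.028,1],[-0.1,-0.2,0.4,-0.0004,0.0024,-0.028,1],[-0.1,-0.2,0.4,-0.0004,0.0024,-0.028,1],[-0.1,-0.2,0.4,-0.0004,0.0024,-0.028,1]],
  ],
)

```text
time: 18.8
position: [0.5695, -0.2053, 0.2531]
tool_rot: [0.532, -0.466, 0.466, -0.532]
ft_force: [0.0, 0.6, -2.6]
grip_width: 0.0238
```

```bash
python3 rv.py 7.6 0.5692 -0.205 0.1667; python3 sr.py 17
```

```text
[-0.01 -0.03  0.02] [ 0.56947654 -0.20532282  0.25306941] 18.8
shift [-0.00027654  0.00032282 -0.08636941]
```

View pics/s17.png

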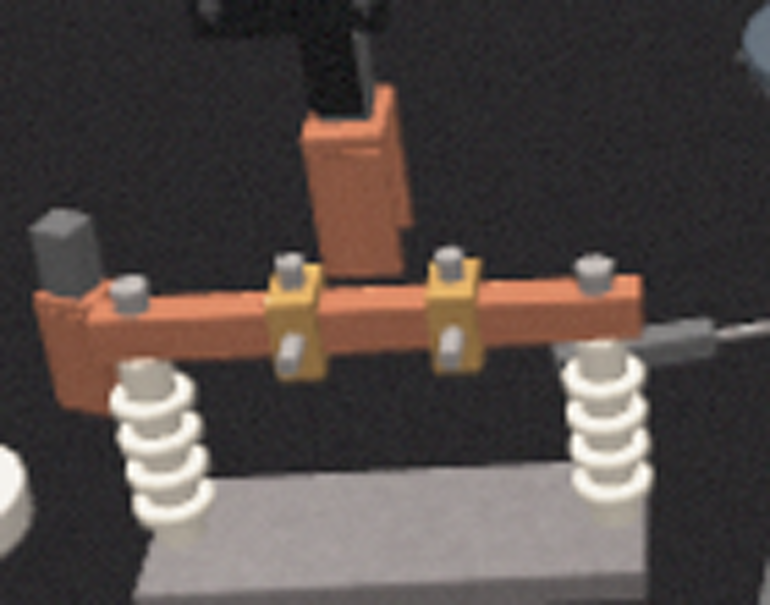

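View pics/d17.png

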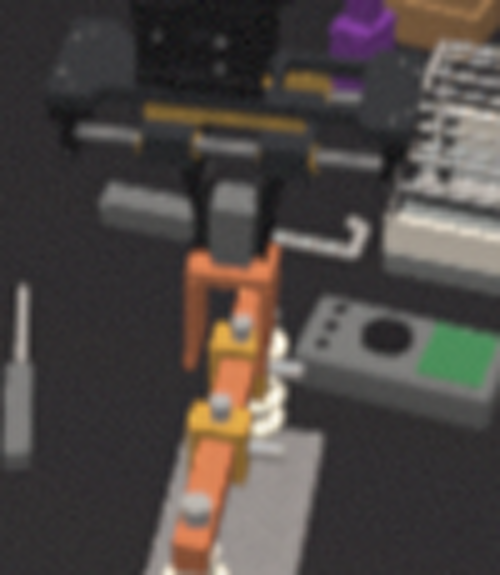

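Run:
```python
from h import *; from info import *; from rig import get_obs
np.set_printoptions(precision=4,suppress=True)
s=lambda u,v:(170+(u+.5)/5.5-.5,150+(v+.5)/5.5-.5)
p=get_obs()["position"];zf=p[2]-.0787
A=plane(S,s(324,277),zf);B=plane(S,s(403,273),zf); print(zf,A,B,(A+B)/2,np.linalg.norm(A-B))
crop(cv2.imread("pics/scene17.png"),210,185,270,225,12,"s17z.png")
```

```text
0.17455752084138992 [ 0.5929 -0.2195  0.1746] [ 0.5879 -0.1852  0.1746] [ 0.5904 -0.2024  0.1746] 0.03470576432815603
```

View pics/s17z.png

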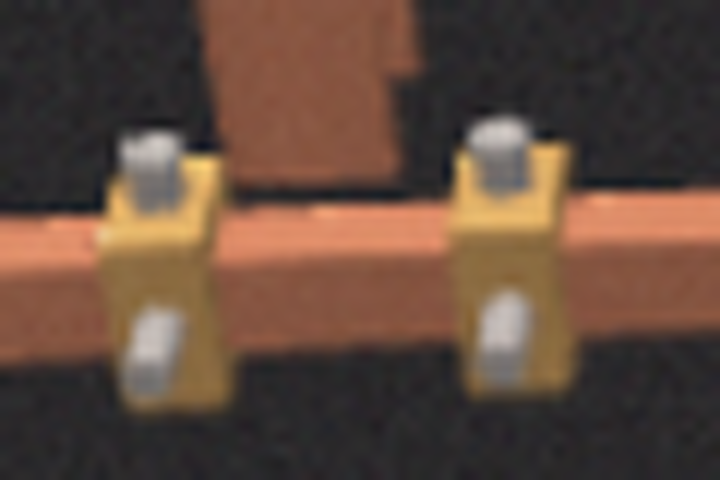

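Emit:
jog_arm(
  increments=[
    [[0,0,0,-0.0003,0.0012,-0.01,1],[0,0,0,-0.0003,0.0012,-0.022,1],[0,0,0,-0.0003,0.0012,-0.034,1],[0,0,0,-0.0003,0.0012,-0.046,1],[0,0,0,-0.0003,0.0012,-0.058,1],[0,0,0,-0.0003,0.0012,-0.068,1],[0,0,0,-0.0003,0.0012,-0.072,1],[0,0,0,-0.0003,0.0012,-0.072,1]],
  ],
)

```text
time: 19.7
position: [0.5688, -0.2039, 0.1803]
tool_rot: [0.532, -0.467, 0.465, -0.532]
ft_force: [0.2, 0.3, -2.6]
grip_width: 0.0237
```

```bash
python3 rv.py 7.6 0.5692 -0.2038 0.1667; python3 sr.py 18; python3 -c "
from h import *
crop(cv2.imread('pics/scene18.png'),205,175,275,235,10,'s18z.png')"
```

```text
[-0.05 -0.1   0.02] [ 0.56884947 -0.20393529  0.1803323 ] 19.7
shift [ 0.00035053  0.00013529 -0.0136323 ]
```

View pics/s18z.png

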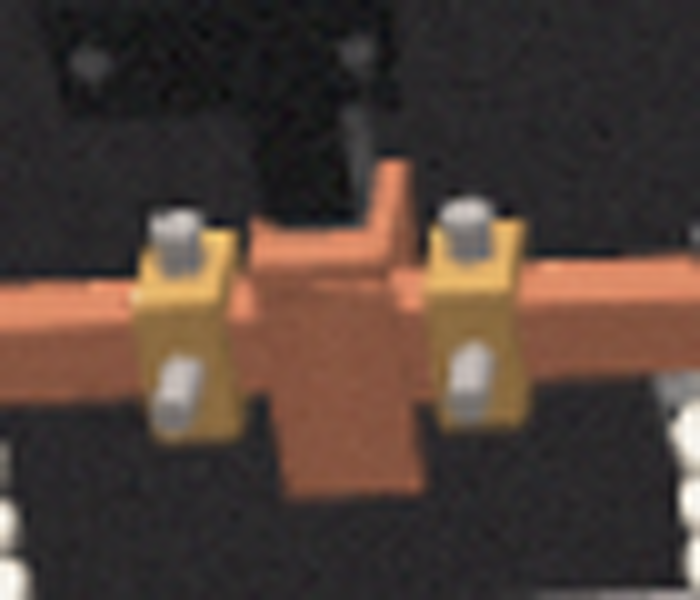

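View pics/d18.png

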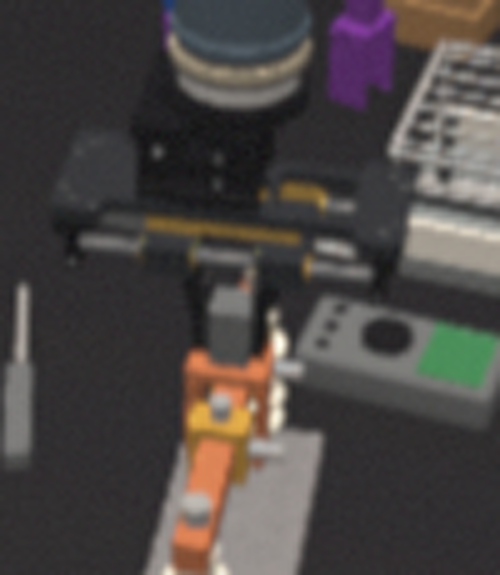

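Emit:
jog_arm(
  increments=[
    [[0,0,0,0.0003,0,-0.005,1],[0,0,0,0.0003,0,-0.009,1],[0,0,0,0.0003,0,-0.012,1],[0,0,0,0.0003,0,-0.0135,1],[0,0,0,0.0003,0,-0.014,1],[0,0,0,0.0003,0,-0.014,1],[0,0,0,0.0003,0,-0.014,1]],
  ],
)

```text
time: 20.5
position: [0.57, -0.2044, 0.1677]
tool_rot: [-0.532, 0.466, -0.466, 0.532]
ft_force: [0.2, -0.7, -3.0]
grip_width: 0.0237
```

```bash
python3 rv.py 7.6 0.5692 -0.2038 0.1667
```

```text
[0.03 0.04 0.02] [ 0.5699665  -0.20438674  0.16765981] 20.5
shift [-0.0007665   0.00058674 -0.00095981]
```

Emit:
jog_arm(
  increments=[
    [[0,0,0,0,0,-0.002,1],[0,0,0,0,0,-0.002,1],[0,0,0,0,0,-0.002,1]],
  ],
)

```text
time: 20.8
position: [0.5703, -0.2045, 0.1665]
tool_rot: [-0.532, 0.465, -0.467, 0.532]
ft_force: [-1.4, -0.4, 4.3]
grip_width: 0.0237
```

Emit:
jog_arm(
  increments=[
    [[0,0,0,0,0,0,0],[0,0,0,0,0,0,0],[0,0,0,0,0,0,0],[0,0,0,0,0,0,0]],
  ],
)

```text
time: 21.2
position: [0.5703, -0.2046, 0.1664]
tool_rot: [-0.532, 0.465, -0.467, 0.532]
ft_force: [-0.3, -0.5, 0.7]
grip_width: 0.0416
```

```bash
python3 rv.py 7.6; python3 sr.py 19; python3 -c "
from h import *
crop(cv2.imread('pics/scene19.png'),205,175,275,235,10,'s19z.png')"
```

```text
[0.07 0.1  0.01] [ 0.5703159  -0.20457824  0.16639739] 21.2
```

View pics/s19z.png

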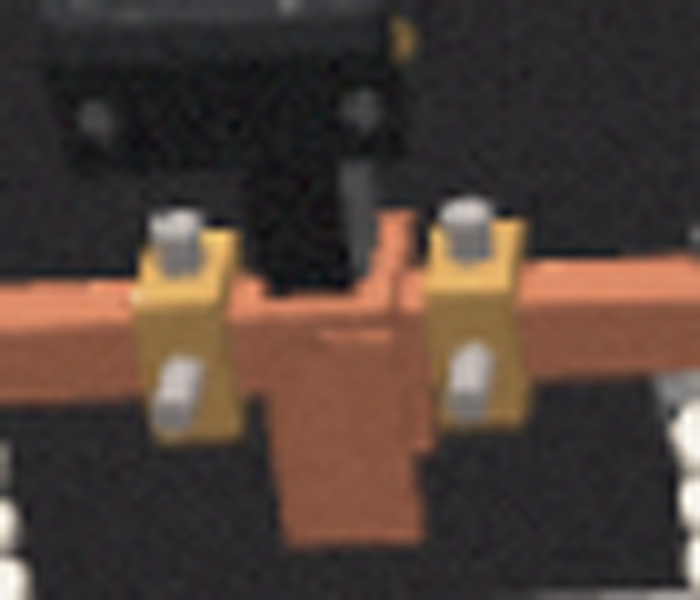

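View pics/d19.png

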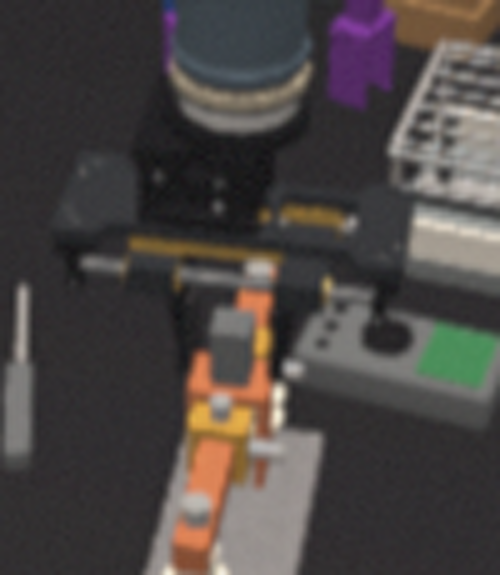

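Emit:
jog_arm(
  increments=[
    [[0,0,0,0,0,0.01,0],[0,0,0,0,0,0.03,0],[0,0,0,0,0,0.06,0],[0,0,0,0,0,0.1,0],[0,0,0,0,0,0.14,0],[0,0,0,-0.03,0,0.16,0],[0,0,0,-0.07,0,0.16,0],[0,0,0,-0.1,0,0.16,0]],
  ],
)

```text
time: 22.1
position: [0.4689, -0.2044, 0.3281]
tool_rot: [0.532, -0.464, 0.467, -0.532]
ft_force: [-0.6, -0.6, -0.1]
grip_width: 0.0435
```

```bash
python3 sr.py 20; python3 -c "
from h import *
crop(cv2.imread('pics/scene20.png'),200,165,280,235,9,'s20z.png')
crop(cv2.imread('pics/scene20.png'),310,150,510,300,4,'s20b.png')"
```

```text
(no output)
```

View pics/s20z.png

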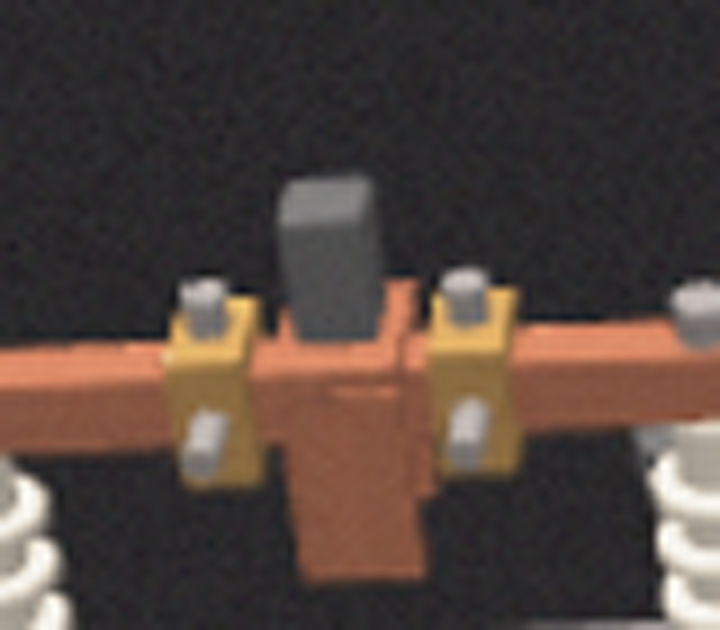

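View pics/d20.png

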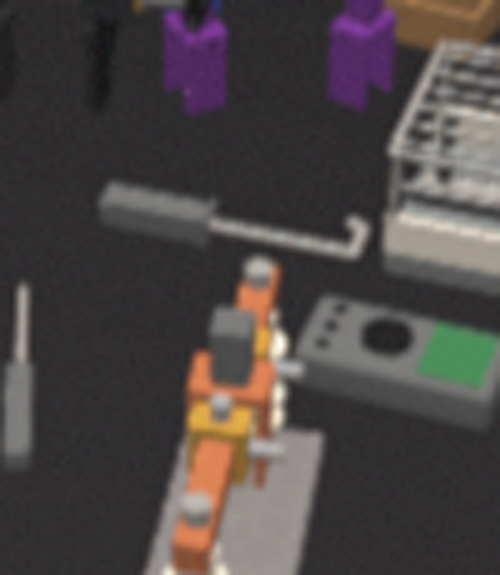

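View pics/s20b.png

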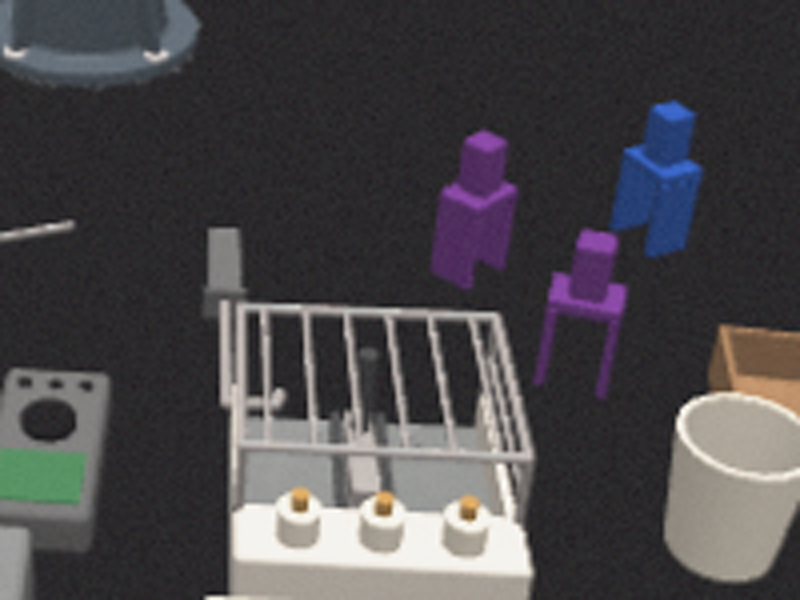

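Run:
```python
from h import *; from info import *
np.set_printoptions(precision=4,suppress=True)
s=lambda u,v:(200+(u+.5)/9-.5,165+(v+.5)/9-.5); d=lambda u,v:(280+(u+.5)/5-.5,150+(v+.5)/5-.5)
print("handle top",tri([(S,s(329,200)),(D,d(233,319))]))
A=plane(S,s(301,580),.088);B=plane(S,s(427,577),.088);print("front leg foot",A,B,(A+B)/2,np.linalg.norm(A-B))
print("clampA R top front",plane(S,s(245,360),.159),"clampB L",plane(S,s(430,352),.159))
```

```text
handle top (array([ 0.57  , -0.2031,  0.1993]), [np.float64(0.0005047938544200259), np.float64(0.0005047938544199145)])
front leg foot [ 0.5935 -0.2198  0.088 ] [ 0.5902 -0.1843  0.088 ] [ 0.5918 -0.2021  0.088 ] 0.03557899722580013
clampA R top front [ 0.5897 -0.2269  0.159 ] clampB L [ 0.5832 -0.177   0.159 ]
```

```bash
python3 -c "
from rig import *
print(hand_in(), get_obs()['time'])"
```

```text
the job is handed in; nothing more can be done
the job is handed in; nothing more can be done
```

The rig is safe and the job is handed in: the bolt is drawn to its stop, the rod lies flat on the bench, and the wide yoke hangs on the bar between the two clamps. The last clock reading was about 22 s of the 72 s allowed; `hand_in()` gives no verdict.

- **Bolt:** I drew it with the hooked rod, passing the hook beside the pin and behind it. At the stop the arm stalled and the pull rose to about 15 N, with no visible movement of the pin. At 1.5 cm before that stall, the camera had put the pin at 45 mm of travel. After I withdrew the hook, the pin stayed where it was in the last picture.
- **Rod:** It lies flat in front of the isolator, about where I let it go. I lowered it until it just touched the bench, and both camera views show it flat. I took no separate height measurement after releasing it.
- **Yoke:** I held it by the handle, lowered it over the bar until it pressed with about 7 N, and let go. After release the handle top measured 199 mm high (200 expected), close to the bar's middle line. The gap to each clamp is about 7 mm.
- **Other things on the bench:** In the final pictures the meter, cup, box and the purple and blue look-alikes appear unmoved. The probe, tape and narrow yoke were checked less closely: the probe is only partly in view, and the narrow yoke and tape were last seen in an earlier picture.

No check failed. The only disagreement was a few millimetres between the two cameras on some bolt-head and clamp positions, well inside the fit.

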